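# Put the seasonings and the garlic back in their homes

## Robot

A 6-joint arm with a two-finger parallel gripper is mounted at the origin on a cart in front of the work surface, level with it; the furniture and walls round the work are solid. World frame = base frame: x ahead of the robot, y to its left, z up, the work surface at z = 0. Lengths are in m, angles in rad, forces in N, time in s.
With the tool pointing down it reaches from about 0.35 to 0.975 m from the base axis. Payload 4.9 kg.
Tool frame: the origin (TCP) lies midway between the tips of the shut fingers; the grasp point (between the pads) lies manip.tcp_to_grasp behind it (manip.tcp_to_grasp is the distance from the TCP to the grasp point, in m); z points along the fingers, y is the line along which they close (so a half turn about z gives the same grasp; the last joint's range is limited). The gripper opens to 85 mm and grips with 20 to 120 N. Pads are 22 mm wide; open, the fingers measure 114 mm over their backs; the gripper's body (76 mm by 85 mm) begins 54 mm behind the grasp point. The pads swing forward as they close: fully open they stand 13 mm farther back than shut.
Start: joints at [1.168, 0.053, 1.613, -0, 1.476, -0.119], TCP at [0.175, 0.6, 0.231] pointing down, gripper open.
Joint ranges: [-3.01, 3.01], [-1.01, 2.22], [0.06, 2.58], [-1.02, 4.17], [0.09, 2.62], [-3.14, 3.14]. Speed limits (rad/s): [2.57, 2.57, 3.14, 3.14, 3.14, 3.14].

## Interface

Orientations are given as a unit quaternion [w, x, y, z].
In Python, from plant import manip, grab_frame, calibration, job_done gives the robot as it stands.
- The arm moves only by the tool send_rows, never from a script. Its argument "rows" is a list of rows, each an object of numbers: "x", "y", "z": the shift along the tool's x, y, z normalised to -1 to 1, where 1 is 15 cm; "wx", "wy", "wz": the turn, a rotation vector about the tool's x, y, z normalised to -1 to 1, where 1 is pi/4 rad; "hand": the opening, from -1 (shut) to 1 (fully open). In form: [{"x": .., "y": .., "z": .., "wx": .., "wy": .., "wz": .., "hand": ..}, ...]. A call has exactly 10 rows; each row shifts and turns the commanded pose from where the row before left it, along the tool's axes as they then stand; what a row does not reach is not made up. A row lasts 1/12 s, in which the tool goes at most 41.7 mm and 7.16 degrees, less where a joint would pass 70% of its speed; a pose out of reach is approached as far as the arm can. A call with a number of a shift or a turn outside -1 to 1 is refused whole. A call with a gripper value outside its range is refused whole. The fingers move at their own pace and stop on an object; the grip force is fixed at half the most. Time passes only in rows, so rows that do not move let the fingers close, or fill a call up. It gives the time, the measured TCP pose, the force, the opening and the grip force at its end, in the units of the state.
- manip.state(): the state, without advancing time (a new reading comes with each control period).
- grab_frame(name): name is "side" or "top"; returns the picture (400x640x3 uint8, blue, green, red); there is no depth.
- calibration(name): a dict with "camera_matrix" (3x3 intrinsics, pixels), "k1" (the pictures are not rectified: a ray, as slopes to the right and down, at radius r is drawn at 1 + k1 r^2 times it, then the intrinsics apply), "R" (3x3) and "t" (3): a world point X has camera coordinates R X + t. Camera axes: x right, y down, z forward; pixel columns grow to the right and rows downward; lengths in m; the calibration is good to about 2 mm. A picture is of the moment at which its call begins. calibration takes no time and is no camera call.
- job_done(): hands the job in; it is judged then, once.
The state is a dict: "time": time; "joint_pos": joint angles; "joint_vel": joint speeds; "joint_efforts": joint torques, N m; "tool_pos": TCP position; "tool_rot": TCP orientation; "contact_force": force on the tool from outside, world axes, zero at the start; "ft_torque": the same for the moment, N m; "gripper_width": opening from 0.0 (shut) to 1.0 (fully open); "grasp_force": force on a finger pad.
Only numpy, scipy, OpenCV 4.12 (cv2) and the standard library are available. Lean on these libraries where they do the work, as an engineer would, in place of code of your own. Each camera call takes 0.05 s, during which the arm holds its last target. There are 200 camera calls.

## Task

Clear the front of the worktop after cooking: put the two loose spice jars into the two empty bays of the spice rack, one to a bay, the honey jar and the salt shaker into the round wells of the marble condiment board that fit them (the honey in the wide well, the shaker in the narrow one), and the garlic in the slatted crate beside the onion. The jars and the shaker must end standing upright and fully down in their places, and must not be knocked over on the way.

Things in the scene. Friction and masses are not known exactly. Their poses are not given: they have to be found in the camera images.
- spice_brown: loose glass spice jar with a green cap, brown contents and a brown and cream label; upright cylinder 44 to 46 mm across, 106 mm tall; origin at the centre of its underside, z up. Its yaw does not matter
- spice_black: loose glass spice jar with a dark, nearly black cap and a green label; upright cylinder 44 mm across, 105 mm tall; origin at the centre of its underside, z up. Its yaw does not matter
- salt: glass salt shaker with a grey metal top, white salt in it; 44 mm across over its lower 70 mm, top 34 mm across, 90 mm tall; origin at the centre of its underside, z up. Its yaw does not matter
- honey: honey jar: squat glass jar with a red lid, golden honey in it; slightly oval, 58 by 62 mm across, 86 mm tall; origin at the centre of its underside, z up. Its yaw does not matter
- garlic_bulb: pale pink garlic bulb with a short stalk, 60 mm across and 58 mm tall (the widest part about 20 to 25 mm up); it stands on its flat root; origin at the centre of its underside, z up. Its yaw does not matter
- spice_rack: low walnut spice rack, fixed, 78 (x) by 220 (y) mm. Origin: centre of underside; floor 8 mm up; +x faces away from the robot, yaw up to 0.22 rad. Three bays 62 x 62 mm at x = 0, y = -67, 0, +67 mm; the one at +67 holds a jar that stays, the others are empty. Front and back boards 32 mm high, dividers 30, ends 50, thin rail 45 mm high over the back board
- condiment_board: white marble slab, fixed, 100 (x) by 200 (y) by 28 mm high. Origin: centre of underside; +x faces away from the robot, yaw up to 0.22 rad. Two round wells with their floor 10 mm above the origin: a wide one, 78 mm across, at x = 0, y = -46 mm for the honey jar; a narrow one, 56 mm across, at x = 0, y = +56 mm for the shaker
- produce_crate: pale slatted crate, fixed, open on top, 120 (x) by 206 (y) mm, sides 36 mm high and 6 thick, floor 6 mm up. Origin: centre of underside; +x faces away from the robot, yaw up to 0.22 rad. A brown onion, 83 mm across, 94 tall, stands in it at about y = +48 mm; the half round y = -45 mm is free for the garlic

How it is judged:
By the outcome, as a careful person would: the job done as asked, in the order asked, and still so for the second after the job is handed in, with the robot touching nothing.
It also fails if it takes over 141 s, if anything falls off the work surface, if the arm or the gripper's body presses on something with over 40 N, if the wrist force passes 120 N, or if a joint passes its speed limit or range.

## Working session

There is one attempt and no reset: what is moved stays moved. The work goes in short steps, Python scripts to look and compute and a tool call to move; the robot and the scene stay as the last step left them, time stands still between calls to the robot, and variables do not carry over. Pictures are saved under pics/ and viewed, at most 14 in all, crops included, and the job is handed in when it is done.

Besides the shell and the picture viewer there is one more tool, called after ">>>" by a JSON object that holds its "op" and its "data". send_rows: Moves the arm, as the interface text tells. Scaled input: -1 to 1 covers 15 cm each way for a shift and pi/4 rad each way for a turn. Its arguments: {"type":"object","properties":{"rows":{"type":"array","items":{"type":"object","properties":{"x":{"type":"number","minimum":-1,"maximum":1},"y":{"type":"number","minimum":-1,"maximum":1},"z":{"type":"number","minimum":-1,"maximum":1},"wx":{"type":"number","minimum":-1,"maximum":1},"wy":{"type":"number","minimum":-1,"maximum":1},"wz":{"type":"number","minimum":-1,"maximum":1},"hand":{"type":"number"}}}}},"required":["rows"]}

```bash
mkdir -p pics && ls && python3 - <<'E'
from plant import manip, grab_frame, calibration
import cv2
for n in("side","top"):
    cv2.imwrite(f"pics/{n}0.png",grab_frame(n)); c=calibration(n); print(n,c)
print(manip.state(), manip.tcp_to_grasp)
E
```

```text
pics
side {'camera_matrix': array([[499.50711723,   0.        , 326.94130208],
       [  0.        , 499.50711723, 200.83670884],
       [  0.        ,   0.        ,   1.        ]]), 'k1': -0.11041811538622473, 'R': array([[ 0.92934911, -0.36898045,  0.01279295],
       [-0.21192578, -0.56150875, -0.79987211],
       [ 0.30232052,  0.74064927, -0.60003413]]), 't': array([-0.4393678 ,  0.15701343,  1.03708169])}
top {'camera_matrix': array([[407.00482117,   0.        , 318.55530091],
       [  0.        , 407.00482117, 202.00868018],
       [  0.        ,   0.        ,   1.        ]]), 'k1': -0.00010009499338888635, 'R': array([[-0.00267213, -0.99996954, -0.0073339 ],
       [-0.99590283,  0.00332404, -0.09036874],
       [ 0.09039037,  0.00706237, -0.99588137]]), 't': array([0.00667767, 0.47364987, 1.1106057 ])}
{'time': 0.1, 'joint_pos': array([ 1.16798618e+00,  5.32835434e-02,  1.61417057e+00, -2.66230582e-05,
        1.47598294e+00, -1.18977588e-01]), 'joint_vel': array([ 0.00080077, -0.00051568, -0.00219218, -0.00130351, -0.00030207,
        0.00016943]), 'joint_efforts': array([ 1.69858695e-04, -3.94905567e+01, -3.71361566e+01, -1.71165434e-04,
        4.01897763e-03, -1.59645123e-05]), 'tool_pos': array([0.17479314, 0.5994713 , 0.23018218]), 'tool_rot': array([-2.25075061e-04,  1.41439070e-01,  9.89946533e-01, -8.94414298e-04]), 'contact_force': array([ 0.47732348,  0.55782334, -0.69922149]), 'ft_torque': array([ 0.07548426,  0.03232272, -0.00629414]), 'grasp_force': 0.0, 'gripper_width': 1.001999317493055} 0.0187
```

View pics/side0.png

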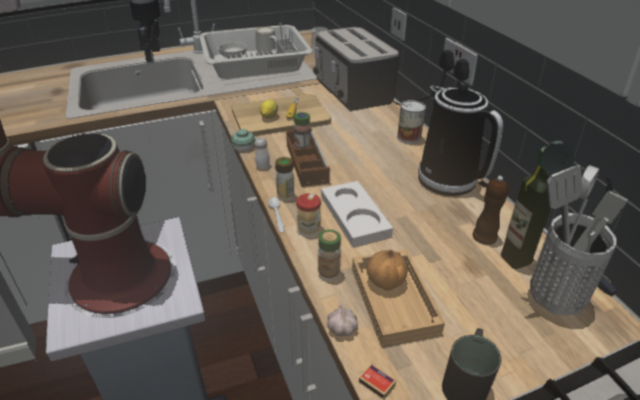

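View pics/top0.png

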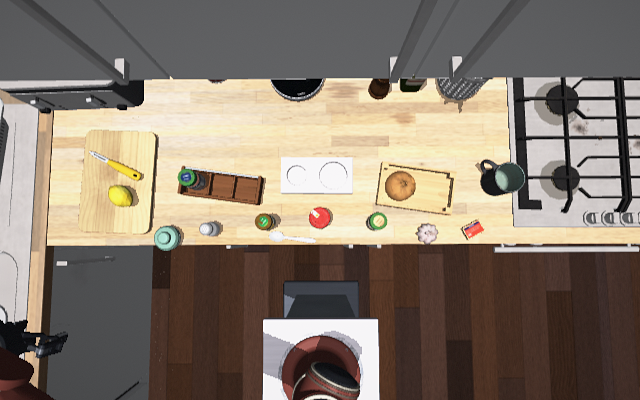

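The side view shows the jars in a row along the front: salt (262,153), black-capped jar (285,180), honey (309,213), brown jar (330,253) and garlic (342,322). In the top view the salt is at (209,229), the black or green-capped jar at (264,221), honey at (320,217), the green-capped jar at (377,220) and garlic at (427,233). The rack is at about (220,185), the board at about (316,175) and the crate at about (415,188). I'll enlarge these to measure them.

```bash
cat > h.py <<'E'
import numpy as np, cv2
from plant import manip, grab_frame, calibration
def ray(n,uv):
    c=calibration(n);K=c["camera_matrix"];d=(np.array(uv,float)-K[:2,2])/[K[0,0],K[1,1]]
    p=d.copy()
    for _ in range(20): p=d/(1+c["k1"]*(p@p))
    return -c["R"].T@c["t"], c["R"].T@np.r_[p,1]
def at(n,uv,z):
    o,d=ray(n,uv); return o+d*(z-o[2])/d[2]
def proj(n,X):
    c=calibration(n);q=c["R"]@np.array(X,float)+c["t"];p=q[:2]/q[2];p=p*(1+c["k1"]*(p@p))
    K=c["camera_matrix"];return p*[K[0,0],K[1,1]]+K[:2,2]
E
python3 - <<'E'
import cv2,numpy as np
t=cv2.imread("pics/top0.png");s=cv2.imread("pics/side0.png")
f=lambda c:cv2.resize(t[150:250,c:c+200],None,fx=4,fy=4,interpolation=cv2.INTER_CUBIC)[:300*2]
cv2.imwrite("pics/t1.png",f(160)); cv2.imwrite("pics/t2.png",f(280))
cv2.imwrite("pics/s1.png",cv2.resize(s[100:350,220:450],None,fx=2.4,fy=2.4,interpolation=cv2.INTER_CUBIC))
E
```

```text
(no output)
```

View pics/t1.png

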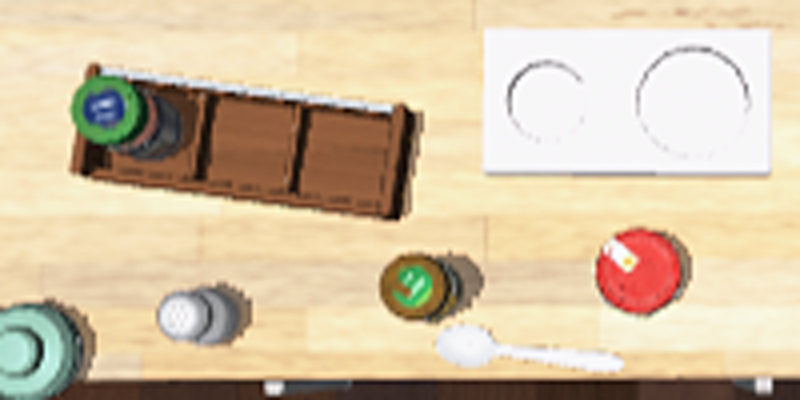

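View pics/t2.png

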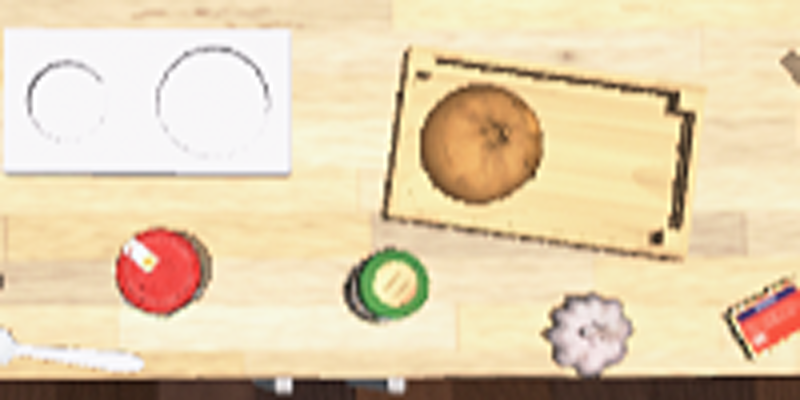

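View pics/s1.png

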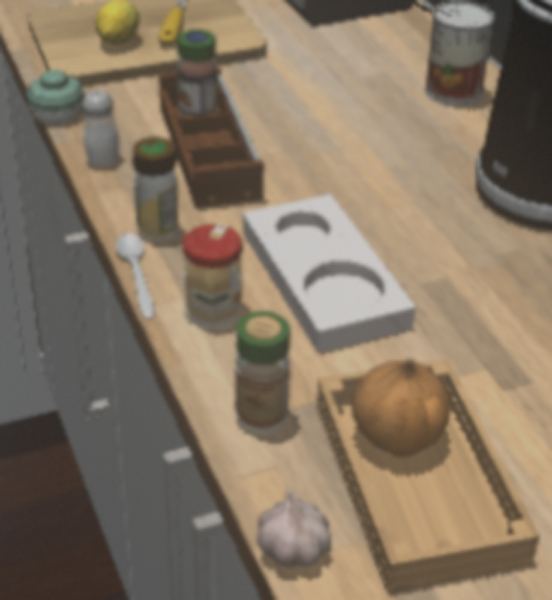

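The crops give the cap centres (t1): black (413,287), salt (183,315), honey (639,271). In t2 the brown cap is at (394,284) and the garlic at (588,333). The rack and crate are both yawed about -0.1 rad, and the board is nearly square. I'll compute the positions, fit the fixtures and overlay them.

```bash
python3 - <<'E'
from h import *
from scipy.optimize import least_squares
P=lambda u,v,c:(c+(u+.5)/4-.5,150+(v+.5)/4-.5)
for n,u,v,c,z in [("black",413,287,160,.105),("salt",183,315,160,.09),("honey",639,271,160,.086),("brown",394,284,280,.106),("garlic",588,333,280,.025),
  ("wellN",547,102,160,.028),("wellW",693,102,160,.028),("onion",482,143,280,.055),("rackjar",110,108,160,.11)]:
    X=at("top",P(u,v,c),z); print(n,X.round(4), "side px at top:",proj("side",X).round(1), "crop",((proj("side",X)-[220,100])*2.4).round(0))
def fit(name,L,W,h,px,c):
    # corners order: (+x,+y),(+x,-y),(-x,-y),(-x,+y)
    loc=np.array([(L/2,W/2),(L/2,-W/2),(-L/2,-W/2),(-L/2,W/2)])
    obs=np.array([at("top",P(*p,c),h)[:2] for p in px])
    f=lambda q:(loc@np.array([[np.cos(q[2]),np.sin(q[2])],[-np.sin(q[2]),np.cos(q[2])]])+q[:2]-obs).ravel()
    r=least_squares(f,[.5,0,0]); print(name,r.x.round(4),(r.fun*1000).round(1)); return r.x
B=fit("board",.1,.2,.028,[(484,28),(770,28),(770,174),(484,174)],160)
C=fit("crate",.12,.206,.036,[(407,46),(705,90),(685,260),(383,217)],280)
R=fit("rack",.078,.22,.05,[(92,64),(408,105),(397,218),(78,174)],160)
def w(q,x,y,z=0): return np.array([q[0]+x*np.cos(q[2])-y*np.sin(q[2]),q[1]+x*np.sin(q[2])+y*np.cos(q[2]),z])
for nm,q,y in [("bay0",R,0),("bay-67",R,-.067),("bay67",R,.067),("wide",B,-.046),("narrow",B,.056),("crate",C,-.045)]: print(nm,w(q,0,y).round(4))
# overlay
t=cv2.resize(cv2.imread("pics/top0.png")[150:250,160:460],None,fx=2.6,fy=2.6);s=cv2.resize(cv2.imread("pics/side0.png")[100:240,220:420],None,fx=2.4,fy=2.4)
s=cv2.imread("pics/side0.png")
t2=cv2.imread("pics/top0.png")
def poly(im,cam,q,pts,f,o):
    a=[((proj(cam,w(q,*p))+.5-o)*f) for p in pts]; cv2.polylines(im,[np.round(a).astype(int)],True,(255,0,255),1)
A=cv2.resize(t2[150:250,160:460],None,fx=2.6,fy=2.6); D=cv2.resize(s[105:345,225:445],None,fx=2.4*340/240/2.4*1.0,fy=1.4)
D=cv2.resize(s[125:345,285:445],None,fx=1.5,fy=1.5)
for cam,im,f,o in [("top",A,2.6,np.array([160,150])),("side",D,1.5,np.array([285,125]))]:
    for q,L,W,h in [(B,.1,.2,.028),(C,.12,.206,.036),(R,.078,.22,.05)]:
        poly(im,cam,q,[(L/2,W/2,h),(L/2,-W/2,h),(-L/2,-W/2,h),(-L/2,W/2,h)],f,o)
    for y in(0,-.067): poly(im,cam,R,[(a*.031,y+b*.031,.008) for a,b in((1,1),(1,-1),(-1,-1),(-1,1))],f,o)
    for y,r in((-.046,.039),(.056,.028)): poly(im,cam,B,[(r*np.cos(k),y+r*np.sin(k),.028) for k in np.linspace(0,6.28,40)],f,o)
o=np.zeros((600,800,3),np.uint8); o[:260,:780]=A; o[265:595,:240]=D; cv2.imwrite("pics/ov.png",o)
E
```

```text
black [0.4166 0.1477 0.105 ] side px at top: [283.5 160.3] crop [152. 145.]
salt [0.3995 0.2995 0.09  ] side px at top: [260.3 137.8] crop [97. 91.]
honey [0.4275 0.0028 0.086 ] side px at top: [308.2 199.1] crop [212. 238.]
brown [ 0.4176 -0.1477  0.106 ] side px at top: [329.3 234.4] crop [262. 323.]
garlic [ 0.3872 -0.2916  0.025 ] side px at top: [342.2 318.4] crop [293. 524.]
wellN [0.5484 0.0667 0.028 ] side px at top: [345.5 193.1] crop [301. 223.]
wellW [ 0.548  -0.0348  0.028 ] side px at top: [362.7 217.2] crop [343. 281.]
onion [ 0.5151 -0.2157  0.055 ] side px at top: [386.5 263.1] crop [400. 391.]
rackjar [0.5326 0.3441 0.11  ] side px at top: [301.8 115.8] crop [196.  38.]
board [ 0.5491  0.0111 -0.0035] [-1.4  0.1 -1.2 -0.2  1.3 -0.9  1.3  1. ]
crate [ 0.5106 -0.2624 -0.1498] [-0.1 -0.5  0.8  0.5 -0.6  0.9 -0.  -1. ]
rack [ 0.5195  0.2723 -0.1321] [ 0.3 -1.   0.5 -2.1  0.5  1.4 -1.3  1.8]
bay0 [0.5195 0.2723 0.    ]
bay-67 [0.5107 0.2059 0.    ]
bay67 [0.5284 0.3387 0.    ]
wide [ 0.5489 -0.0349  0.    ]
narrow [0.5493 0.0671 0.    ]
crate [ 0.5039 -0.3069  0.    ]
```

View pics/ov.png

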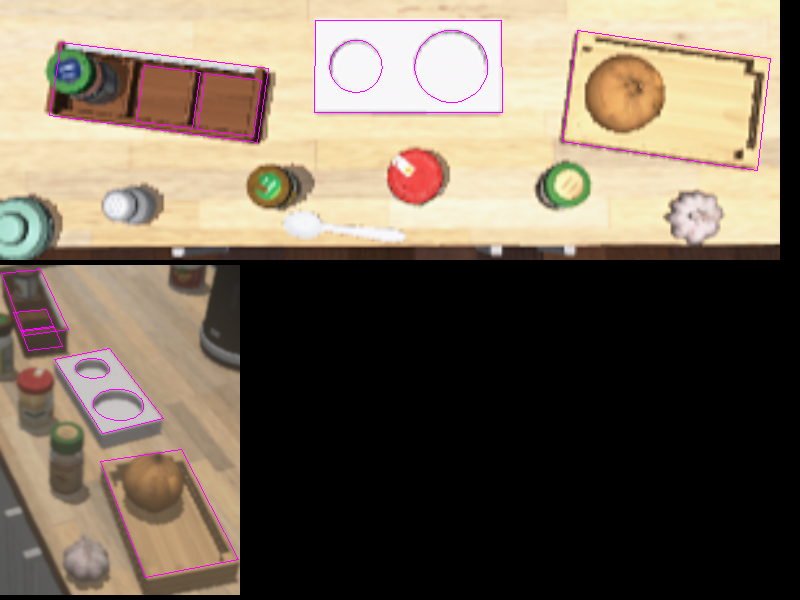

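The overlay matches the rack, board, wells and crate in both views to about a pixel. I'll work with the tool's y along world x, so tool x = +y world and tool z = down. I'll rotate first.

>>> {"op": "send_rows", "data": {"rows": [{"wz": 0.158, "z": -0.05, "hand": 1}, {"wz": 0.158, "z": -0.05, "hand": 1}, {"wz": 0.158, "hand": 1}, {"wz": 0.158, "hand": 1}, {"wz": 0.158, "hand": 1}, {"wz": 0.158, "hand": 1}, {"wz": 0.158, "hand": 1}, {"wz": 0.158, "hand": 1}, {"wz": 0.158, "hand": 1}, {"wz": 0.158, "hand": 1}]}}

```text
invalid input at $.rows[0]: expected keys x, y, z, wx, wy, wz, hand
```

```bash
cat >> h.py <<'E'
from scipy.spatial.transform import Rotation as Ro
def go(x,y,z,psi=0.0):
    "total tool-frame shift (units of 15 cm) from here to world x,y,z; and the turn to the downward pose with closing line at psi"
    s=manip.state(); q=s["tool_rot"]; R0=Ro.from_quat([q[1],q[2],q[3],q[0]])
    c,n=np.cos(psi),np.sin(psi); T=Ro.from_matrix(np.array([[-n,c,0],[c,n,0],[0,0,-1]]))
    print("p",s["tool_pos"].round(4),"w",round(s["gripper_width"],3),"F",s["contact_force"].round(1),"t",round(s["time"],2))
    print("shift",(R0.inv().apply(np.array([x,y,z])-s["tool_pos"])/.15).round(3),"turn",((R0.inv()*T).as_rotvec()/(np.pi/4)).round(3))
    print("shift after turn",(T.inv().apply(np.array([x,y,z])-s["tool_pos"])/.15).round(3))
E
python3 -c "
from h import *
go(.4176,-.1477,.25)"
```

```text
p [0.1748 0.5995 0.2302] w 1.002 F [ 0.5  0.6 -0.7] t 0.1
shift [-2.949 -4.329 -0.125] turn [-2.000e-03  1.000e-03  1.639e+00]
shift after turn [-4.981  1.619 -0.132]
```

All seven keys are needed in every row.

>>> {"op": "send_rows", "data": {"rows": [{"x": 0, "y": 0, "z": -0.06, "wx": 0, "wy": 0, "wz": 0.158, "hand": 1}, {"x": 0, "y": 0, "z": -0.06, "wx": 0, "wy": 0, "wz": 0.158, "hand": 1}, {"x": 0, "y": 0, "z": 0, "wx": 0, "wy": 0, "wz": 0.158, "hand": 1}, {"x": 0, "y": 0, "z": 0, "wx": 0, "wy": 0, "wz": 0.158, "hand": 1}, {"x": 0, "y": 0, "z": 0, "wx": 0, "wy": 0, "wz": 0.158, "hand": 1}, {"x": 0, "y": 0, "z": 0, "wx": 0, "wy": 0, "wz": 0.158, "hand": 1}, {"x": 0, "y": 0, "z": 0, "wx": 0, "wy": 0, "wz": 0.158, "hand": 1}, {"x": 0, "y": 0, "z": 0, "wx": 0, "wy": 0, "wz": 0.158, "hand": 1}, {"x": 0, "y": 0, "z": 0, "wx": 0, "wy": 0, "wz": 0.158, "hand": 1}, {"x": 0, "y": 0, "z": 0, "wx": 0, "wy": 0, "wz": 0.158, "hand": 1}]}}

```text
time: 0.93
tool_pos: [0.1749, 0.5997, 0.2486]
tool_rot: [0.0, 0.693, 0.721, -0.001]
contact_force: [-0.5, -0.6, -0.7]
gripper_width: 1.003
grasp_force: 0.0
```

```bash
python3 -c "
from h import *
go(.4176,-.1477,.25)"
```

```text
p [0.1749 0.5997 0.2486] w 1.003 F [-0.5 -0.6 -0.7] t 0.93
shift [-5.043e+00  1.418e+00 -5.000e-03] turn [-0.001  0.001  0.051]
shift after turn [-4.982  1.618 -0.01 ]
```

>>> {"op": "send_rows", "data": {"rows": [{"x": 0, "y": 0.2, "z": 0, "wx": 0, "wy": 0, "wz": 0.051, "hand": 1}, {"x": -0.1, "y": 0.236, "z": 0, "wx": 0, "wy": 0, "wz": 0, "hand": 1}, {"x": -0.1, "y": 0.236, "z": 0, "wx": 0, "wy": 0, "wz": 0, "hand": 1}, {"x": -0.1, "y": 0.236, "z": 0, "wx": 0, "wy": 0, "wz": 0, "hand": 1}, {"x": -0.1, "y": 0.236, "z": 0, "wx": 0, "wy": 0, "wz": 0, "hand": 1}, {"x": -0.1, "y": 0.236, "z": 0, "wx": 0, "wy": 0, "wz": 0, "hand": 1}, {"x": -0.1, "y": 0.238, "z": 0, "wx": 0, "wy": 0, "wz": 0, "hand": 1}, {"x": -0.24, "y": 0, "z": 0, "wx": 0, "wy": 0, "wz": 0, "hand": 1}, {"x": -0.24, "y": 0, "z": 0, "wx": 0, "wy": 0, "wz": 0, "hand": 1}, {"x": -0.24, "y": 0, "z": 0, "wx": 0, "wy": 0, "wz": 0, "hand": 1}]}}

```text
time: 1.77
tool_pos: [0.4191, 0.4029, 0.2477]
tool_rot: [-0.0, 0.705, 0.709, -0.001]
contact_force: [-0.3, 0.1, 0.1]
gripper_width: 0.994
grasp_force: 0.0
```

>>> {"op": "send_rows", "data": {"rows": [{"x": -0.24, "y": 0, "z": 0, "wx": 0, "wy": 0, "wz": 0, "hand": 1}, {"x": -0.24, "y": 0, "z": 0, "wx": 0, "wy": 0, "wz": 0, "hand": 1}, {"x": -0.24, "y": 0, "z": 0, "wx": 0, "wy": 0, "wz": 0, "hand": 1}, {"x": -0.24, "y": 0, "z": 0, "wx": 0, "wy": 0, "wz": 0, "hand": 1}, {"x": -0.24, "y": 0, "z": 0, "wx": 0, "wy": 0, "wz": 0, "hand": 1}, {"x": -0.24, "y": 0, "z": 0, "wx": 0, "wy": 0, "wz": 0, "hand": 1}, {"x": -0.24, "y": 0, "z": 0, "wx": 0, "wy": 0, "wz": 0, "hand": 1}, {"x": -0.24, "y": 0, "z": 0, "wx": 0, "wy": 0, "wz": 0, "hand": 1}, {"x": -0.24, "y": 0, "z": 0, "wx": 0, "wy": 0, "wz": 0, "hand": 1}, {"x": -0.24, "y": 0, "z": 0, "wx": 0, "wy": 0, "wz": 0, "hand": 1}]}}

```text
time: 2.6
tool_pos: [0.4204, 0.0431, 0.2489]
tool_rot: [-0.0, 0.705, 0.709, -0.0]
contact_force: [0.3, -0.2, 0.0]
gripper_width: 1.0
grasp_force: 0.0
```

```bash
python3 -c "
from h import *
go(.4176,-.1477,.06)"
```

```text
p [0.4204 0.0431 0.2489] w 1.0 F [ 0.3 -0.2  0. ] t 2.6
shift [-1.272 -0.026  1.259] turn [-0.    -0.     0.008]
shift after turn [-1.272 -0.018  1.259]
```

>>> {"op": "send_rows", "data": {"rows": [{"x": -0.212, "y": -0.018, "z": 0, "wx": 0, "wy": 0, "wz": 0.008, "hand": 1}, {"x": -0.212, "y": 0, "z": 0, "wx": 0, "wy": 0, "wz": 0, "hand": 1}, {"x": -0.212, "y": 0, "z": 0, "wx": 0, "wy": 0, "wz": 0, "hand": 1}, {"x": -0.212, "y": 0, "z": 0, "wx": 0, "wy": 0, "wz": 0, "hand": 1}, {"x": -0.212, "y": 0, "z": 0, "wx": 0, "wy": 0, "wz": 0, "hand": 1}, {"x": -0.212, "y": 0, "z": 0, "wx": 0, "wy": 0, "wz": 0, "hand": 1}, {"x": 0, "y": 0, "z": 0.1, "wx": 0, "wy": 0, "wz": 0, "hand": 1}, {"x": 0, "y": 0, "z": 0.2, "wx": 0, "wy": 0, "wz": 0, "hand": 1}, {"x": 0, "y": 0, "z": 0.2, "wx": 0, "wy": 0, "wz": 0, "hand": 1}, {"x": 0, "y": 0, "z": 0.1, "wx": 0, "wy": 0, "wz": 0, "hand": 1}]}}

```text
time: 3.43
tool_pos: [0.4164, -0.1454, 0.1551]
tool_rot: [-0.003, 0.708, 0.707, -0.001]
contact_force: [-0.8, -0.9, -0.4]
gripper_width: 1.003
grasp_force: 0.0
```

```bash
python3 -c "
from h import *
go(.4176,-.1477,.06)
im=grab_frame('side');cv2.imwrite('pics/a.png',cv2.resize(im[130:330,220:440],None,fx=2.5,fy=2.5))"
```

```text
p [ 0.4164 -0.1454  0.1551] w 1.003 F [-0.8 -0.9 -0.4] t 3.43
shift [-0.017  0.011  0.634] turn [-0.006 -0.004 -0.002]
shift after turn [-0.015  0.008  0.634]
```

View pics/a.png

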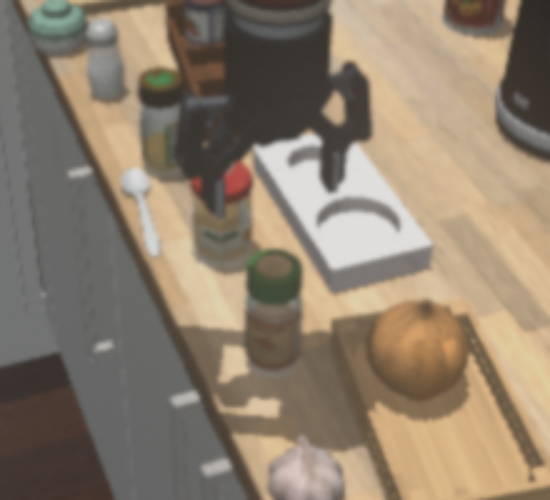

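The gripper hangs above the brown jar, whose cap is at (274,270) in the crop, with one finger on each side in x. Now I descend and close.

>>> {"op": "send_rows", "data": {"rows": [{"x": -0.015, "y": 0.008, "z": 0.08, "wx": -0.006, "wy": -0.004, "wz": 0, "hand": 1}, {"x": 0, "y": 0, "z": 0.12, "wx": 0, "wy": 0, "wz": 0, "hand": 1}, {"x": 0, "y": 0, "z": 0.12, "wx": 0, "wy": 0, "wz": 0, "hand": 1}, {"x": 0, "y": 0, "z": 0.12, "wx": 0, "wy": 0, "wz": 0, "hand": 1}, {"x": 0, "y": 0, "z": 0.12, "wx": 0, "wy": 0, "wz": 0, "hand": 1}, {"x": 0, "y": 0, "z": 0.07, "wx": 0, "wy": 0, "wz": 0, "hand": 1}, {"x": 0, "y": 0, "z": 0, "wx": 0, "wy": 0, "wz": 0, "hand": 1}, {"x": 0, "y": 0, "z": 0, "wx": 0, "wy": 0, "wz": 0, "hand": 1}, {"x": 0, "y": 0, "z": 0, "wx": 0, "wy": 0, "wz": 0, "hand": 0.3}, {"x": 0, "y": 0, "z": 0, "wx": 0, "wy": 0, "wz": 0, "hand": 0.1}]}}

```text
time: 4.32
tool_pos: [0.4211, -0.1492, 0.0664]
tool_rot: [0.004, 0.707, 0.707, 0.001]
contact_force: [0.0, -0.1, 0.4]
gripper_width: 0.756
grasp_force: 0.0
```

>>> {"op": "send_rows", "data": {"rows": [{"x": 0, "y": 0, "z": 0, "wx": 0, "wy": 0, "wz": 0, "hand": -1}, {"x": 0, "y": 0, "z": 0, "wx": 0, "wy": 0, "wz": 0, "hand": -1}, {"x": 0, "y": 0, "z": 0, "wx": 0, "wy": 0, "wz": 0, "hand": -1}, {"x": 0, "y": 0, "z": 0, "wx": 0, "wy": 0, "wz": 0, "hand": -1}, {"x": 0, "y": 0, "z": 0, "wx": 0, "wy": 0, "wz": 0, "hand": -1}, {"x": 0, "y": 0, "z": 0, "wx": 0, "wy": 0, "wz": 0, "hand": -1}, {"x": 0, "y": 0, "z": 0, "wx": 0, "wy": 0, "wz": 0, "hand": -1}, {"x": 0, "y": 0, "z": 0, "wx": 0, "wy": 0, "wz": 0, "hand": -1}, {"x": 0, "y": 0, "z": 0, "wx": 0, "wy": 0, "wz": 0, "hand": -1}, {"x": 0, "y": 0, "z": 0, "wx": 0, "wy": 0, "wz": 0, "hand": -1}]}}

```text
time: 5.15
tool_pos: [0.4205, -0.1493, 0.0663]
tool_rot: [0.003, 0.707, 0.707, 0.0]
contact_force: [-2.9, -0.3, 6.3]
gripper_width: 0.519
grasp_force: 59.9
```

```bash
python3 -c "
from h import *
go(.5195,.2723,.21)"
```

```text
p [ 0.4205 -0.1493  0.0663] w 0.519 F [-2.9 -0.3  6.3] t 5.15
shift [ 2.806  0.665 -0.967] turn [ 0.007  0.006 -0.   ]
shift after turn [ 2.81   0.66  -0.958]
```

>>> {"op": "send_rows", "data": {"rows": [{"x": 0, "y": 0, "z": -0.05, "wx": 0.007, "wy": 0.006, "wz": 0, "hand": -1}, {"x": 0, "y": 0, "z": -0.1, "wx": 0, "wy": 0, "wz": 0, "hand": -1}, {"x": 0, "y": 0, "z": -0.16, "wx": 0, "wy": 0, "wz": 0, "hand": -1}, {"x": 0, "y": 0, "z": -0.16, "wx": 0, "wy": 0, "wz": 0, "hand": -1}, {"x": 0, "y": 0, "z": -0.16, "wx": 0, "wy": 0, "wz": 0, "hand": -1}, {"x": 0, "y": 0, "z": -0.16, "wx": 0, "wy": 0, "wz": 0, "hand": -1}, {"x": 0, "y": 0, "z": -0.1, "wx": 0, "wy": 0, "wz": 0, "hand": -1}, {"x": 0.05, "y": 0.015, "z": -0.07, "wx": 0, "wy": 0, "wz": 0, "hand": -1}, {"x": 0.1, "y": 0.03, "z": 0, "wx": 0, "wy": 0, "wz": 0, "hand": -1}, {"x": 0.15, "y": 0.04, "z": 0, "wx": 0, "wy": 0, "wz": 0, "hand": -1}]}}

```text
time: 5.98
tool_pos: [0.4333, -0.1039, 0.2099]
tool_rot: [-0.0, 0.708, 0.706, 0.001]
contact_force: [0.9, 0.2, -1.9]
gripper_width: 0.519
grasp_force: 60.6
```

>>> {"op": "send_rows", "data": {"rows": [{"x": 0.18, "y": 0.04, "z": 0, "wx": 0, "wy": 0, "wz": 0, "hand": -1}, {"x": 0.19, "y": 0.045, "z": 0, "wx": 0, "wy": 0, "wz": 0, "hand": -1}, {"x": 0.19, "y": 0.045, "z": 0, "wx": 0, "wy": 0, "wz": 0, "hand": -1}, {"x": 0.19, "y": 0.045, "z": 0, "wx": 0, "wy": 0, "wz": 0, "hand": -1}, {"x": 0.19, "y": 0.045, "z": 0, "wx": 0, "wy": 0, "wz": 0, "hand": -1}, {"x": 0.19, "y": 0.045, "z": 0, "wx": 0, "wy": 0, "wz": 0, "hand": -1}, {"x": 0.19, "y": 0.045, "z": 0, "wx": 0, "wy": 0, "wz": 0, "hand": -1}, {"x": 0.19, "y": 0.045, "z": 0, "wx": 0, "wy": 0, "wz": 0, "hand": -1}, {"x": 0.19, "y": 0.045, "z": 0, "wx": 0, "wy": 0, "wz": 0, "hand": -1}, {"x": 0.19, "y": 0.045, "z": 0, "wx": 0, "wy": 0, "wz": 0, "hand": -1}]}}

```text
time: 6.82
tool_pos: [0.4992, 0.1817, 0.2087]
tool_rot: [-0.001, 0.707, 0.707, -0.0]
contact_force: [0.1, -0.5, -1.4]
gripper_width: 0.52
grasp_force: 60.6
```

```bash
python3 -c "
from h import *
go(.5195,.2723,.21)"
```

```text
p [0.4992 0.1817 0.2087] w 0.52 F [ 0.1 -0.5 -1.4] t 6.82
shift [ 0.604  0.136 -0.008] turn [-0.003 -0.002  0.   ]
shift after turn [ 0.604  0.136 -0.009]
```

>>> {"op": "send_rows", "data": {"rows": [{"x": 0.16, "y": 0.036, "z": 0, "wx": 0, "wy": 0, "wz": 0, "hand": -1}, {"x": 0.16, "y": 0.036, "z": 0, "wx": 0, "wy": 0, "wz": 0, "hand": -1}, {"x": 0.12, "y": 0.03, "z": 0, "wx": 0, "wy": 0, "wz": 0, "hand": -1}, {"x": 0.1, "y": 0.02, "z": 0, "wx": 0, "wy": 0, "wz": 0, "hand": -1}, {"x": 0.06, "y": 0.014, "z": 0, "wx": 0, "wy": 0, "wz": 0, "hand": -1}, {"x": 0, "y": 0, "z": 0.1, "wx": 0, "wy": 0, "wz": 0, "hand": -1}, {"x": 0, "y": 0, "z": 0.1, "wx": 0, "wy": 0, "wz": 0, "hand": -1}, {"x": 0, "y": 0, "z": 0.1, "wx": 0, "wy": 0, "wz": 0, "hand": -1}, {"x": 0, "y": 0, "z": 0.1, "wx": 0, "wy": 0, "wz": 0, "hand": -1}, {"x": 0, "y": 0, "z": 0, "wx": 0, "wy": 0, "wz": 0, "hand": -1}]}}

```text
time: 7.65
tool_pos: [0.5176, 0.2686, 0.1452]
tool_rot: [-0.002, 0.707, 0.707, -0.003]
contact_force: [-0.3, 0.7, -1.5]
gripper_width: 0.524
grasp_force: 60.7
```

```bash
python3 -c "
from h import *
go(.5195,.2723,.0765)
im=grab_frame('side');b=grab_frame('top')
o=np.zeros((600,800,3),np.uint8);o[:,:500]=cv2.resize(im[60:240,230:380],(500,600));o[:360,500:]=cv2.resize(b[140:260,160:260],(300,360));cv2.imwrite('pics/b.png',o)"
```

```text
p [0.5176 0.2686 0.1452] w 0.524 F [-0.3  0.7 -1.5] t 7.65
shift [0.025 0.016 0.458] turn [-0.01   0.001 -0.001]
shift after turn [0.025 0.013 0.458]
```

View pics/b.png

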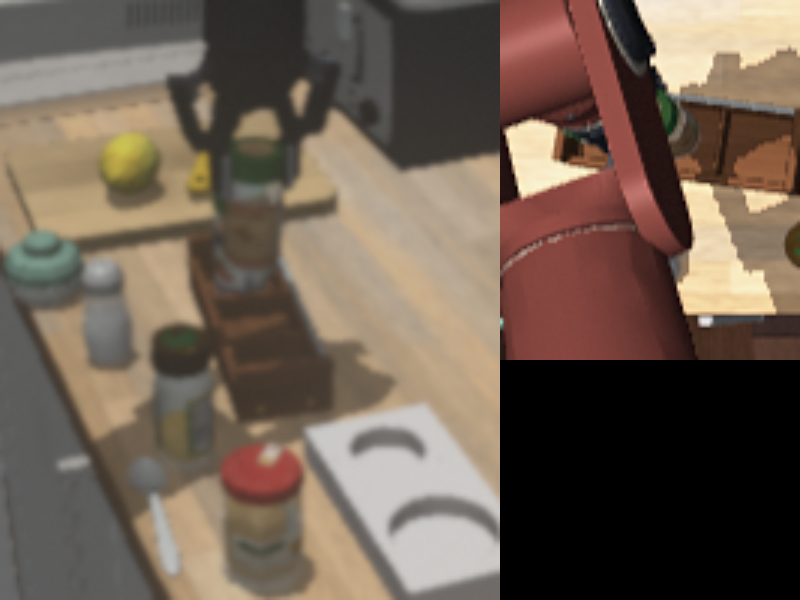

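The brown jar is held upright over the middle bay: in the crop its cap is at (256,160) and its base at about (248,280). I lower it.

>>> {"op": "send_rows", "data": {"rows": [{"x": 0.012, "y": 0.006, "z": 0.05, "wx": -0.006, "wy": 0, "wz": 0, "hand": -1}, {"x": 0.01, "y": 0.006, "z": 0.06, "wx": 0, "wy": 0, "wz": 0, "hand": -1}, {"x": 0, "y": 0, "z": 0.06, "wx": 0, "wy": 0, "wz": 0, "hand": -1}, {"x": 0, "y": 0, "z": 0.06, "wx": 0, "wy": 0, "wz": 0, "hand": -1}, {"x": 0, "y": 0, "z": 0.06, "wx": 0, "wy": 0, "wz": 0, "hand": -1}, {"x": 0, "y": 0, "z": 0.06, "wx": 0, "wy": 0, "wz": 0, "hand": -1}, {"x": 0, "y": 0, "z": 0.05, "wx": 0, "wy": 0, "wz": 0, "hand": -1}, {"x": 0, "y": 0, "z": 0.03, "wx": 0, "wy": 0, "wz": 0, "hand": -1}, {"x": 0, "y": 0, "z": 0.02, "wx": 0, "wy": 0, "wz": 0, "hand": -1}, {"x": 0, "y": 0, "z": 0, "wx": 0, "wy": 0, "wz": 0, "hand": -1}]}}

```text
time: 8.58
tool_pos: [0.5217, 0.2729, 0.081]
tool_rot: [0.001, 0.707, 0.707, 0.001]
contact_force: [-0.4, -0.2, -0.2]
gripper_width: 0.519
grasp_force: 60.7
```

```bash
python3 -c "
from h import *
go(.5195,.2723,.0745)"
```

```text
p [0.5217 0.2729 0.081 ] w 0.519 F [-0.4 -0.2 -0.2] t 8.58
shift [-0.004 -0.015  0.043] turn [ 0.003 -0.001 -0.   ]
shift after turn [-0.004 -0.015  0.043]
```

>>> {"op": "send_rows", "data": {"rows": [{"x": 0, "y": -0.01, "z": 0.01, "wx": 0, "wy": 0, "wz": 0, "hand": -1}, {"x": 0, "y": 0, "z": 0.01, "wx": 0, "wy": 0, "wz": 0, "hand": -1}, {"x": 0, "y": 0, "z": 0.01, "wx": 0, "wy": 0, "wz": 0, "hand": -1}, {"x": 0, "y": 0, "z": 0.006, "wx": 0, "wy": 0, "wz": 0, "hand": -1}, {"x": 0, "y": 0, "z": 0.006, "wx": 0, "wy": 0, "wz": 0, "hand": -1}, {"x": 0, "y": 0, "z": 0, "wx": 0, "wy": 0, "wz": 0, "hand": -1}, {"x": 0, "y": 0, "z": 0, "wx": 0, "wy": 0, "wz": 0, "hand": -1}, {"x": 0, "y": 0, "z": 0, "wx": 0, "wy": 0, "wz": 0, "hand": -1}, {"x": 0, "y": 0, "z": 0, "wx": 0, "wy": 0, "wz": 0, "hand": -1}, {"x": 0, "y": 0, "z": 0, "wx": 0, "wy": 0, "wz": 0, "hand": -1}]}}

```text
time: 9.42
tool_pos: [0.5207, 0.2731, 0.0756]
tool_rot: [0.001, 0.707, 0.707, 0.002]
contact_force: [1.0, -0.0, -1.8]
gripper_width: 0.518
grasp_force: 60.7
```

>>> {"op": "send_rows", "data": {"rows": [{"x": 0, "y": 0, "z": 0.006, "wx": 0, "wy": 0, "wz": 0, "hand": -1}, {"x": 0, "y": 0, "z": 0, "wx": 0, "wy": 0, "wz": 0, "hand": -1}, {"x": 0, "y": 0, "z": 0.006, "wx": 0, "wy": 0, "wz": 0, "hand": -1}, {"x": 0, "y": 0, "z": 0, "wx": 0, "wy": 0, "wz": 0, "hand": -1}, {"x": 0, "y": 0, "z": 0, "wx": 0, "wy": 0, "wz": 0, "hand": -1}, {"x": 0, "y": 0, "z": 0, "wx": 0, "wy": 0, "wz": 0, "hand": -1}, {"x": 0, "y": 0, "z": 0, "wx": 0, "wy": 0, "wz": 0, "hand": -1}, {"x": 0, "y": 0, "z": 0, "wx": 0, "wy": 0, "wz": 0, "hand": -1}, {"x": 0, "y": 0, "z": 0, "wx": 0, "wy": 0, "wz": 0, "hand": -1}, {"x": 0, "y": 0, "z": 0, "wx": 0, "wy": 0, "wz": 0, "hand": -1}]}}

```text
time: 10.25
tool_pos: [0.5207, 0.2733, 0.0744]
tool_rot: [0.001, 0.707, 0.707, 0.002]
contact_force: [-2.8, -0.8, 5.5]
gripper_width: 0.521
grasp_force: 61.9
```

Fz is now +5.5 N, so the jar is on the bay floor. I open and then lift.

>>> {"op": "send_rows", "data": {"rows": [{"x": 0, "y": 0, "z": 0, "wx": 0, "wy": 0, "wz": 0, "hand": 0.2}, {"x": 0, "y": 0, "z": 0, "wx": 0, "wy": 0, "wz": 0, "hand": 0.4}, {"x": 0, "y": 0, "z": 0, "wx": 0, "wy": 0, "wz": 0, "hand": 0.7}, {"x": 0, "y": 0, "z": 0, "wx": 0, "wy": 0, "wz": 0, "hand": 0.9}, {"x": 0, "y": 0, "z": 0, "wx": 0, "wy": 0, "wz": 0, "hand": 0.9}, {"x": 0, "y": 0, "z": 0, "wx": 0, "wy": 0, "wz": 0, "hand": 0.9}, {"x": 0, "y": 0, "z": -0.08, "wx": 0, "wy": 0, "wz": 0, "hand": 0.9}, {"x": 0, "y": 0, "z": -0.15, "wx": 0, "wy": 0, "wz": 0, "hand": 0.9}, {"x": 0, "y": 0, "z": -0.2, "wx": 0, "wy": 0, "wz": 0, "hand": 1}, {"x": 0, "y": 0, "z": -0.2, "wx": 0, "wy": 0, "wz": 0, "hand": 1}]}}

```text
time: 11.08
tool_pos: [0.5197, 0.2727, 0.1694]
tool_rot: [0.001, 0.707, 0.707, 0.001]
contact_force: [0.9, 1.1, 1.0]
gripper_width: 1.0
grasp_force: 0.0
```

```bash
python3 -c "
from h import *
go(.4166,.1477,.19)"
```

```text
p [0.5197 0.2727 0.1694] w 1.0 F [0.9 1.1 1. ] t 11.08
shift [-0.834 -0.687 -0.14 ] turn [ 0.003 -0.001 -0.   ]
shift after turn [-0.834 -0.688 -0.137]
```

>>> {"op": "send_rows", "data": {"rows": [{"x": 0, "y": 0, "z": -0.14, "wx": 0, "wy": 0, "wz": 0, "hand": 1}, {"x": -0.139, "y": -0.115, "z": 0, "wx": 0, "wy": 0, "wz": 0, "hand": 1}, {"x": -0.139, "y": -0.115, "z": 0, "wx": 0, "wy": 0, "wz": 0, "hand": 1}, {"x": -0.139, "y": -0.115, "z": 0, "wx": 0, "wy": 0, "wz": 0, "hand": 1}, {"x": -0.139, "y": -0.115, "z": 0, "wx": 0, "wy": 0, "wz": 0, "hand": 1}, {"x": -0.139, "y": -0.115, "z": 0, "wx": 0, "wy": 0, "wz": 0, "hand": 1}, {"x": -0.139, "y": -0.115, "z": 0, "wx": 0, "wy": 0, "wz": 0, "hand": 1}, {"x": 0, "y": 0, "z": 0.1, "wx": 0, "wy": 0, "wz": 0, "hand": 1}, {"x": 0, "y": 0, "z": 0.1, "wx": 0, "wy": 0, "wz": 0, "hand": 1}, {"x": 0, "y": 0, "z": 0, "wx": 0, "wy": 0, "wz": 0, "hand": 1}]}}

```text
time: 11.92
tool_pos: [0.4151, 0.1473, 0.1569]
tool_rot: [-0.0, 0.707, 0.707, 0.001]
contact_force: [0.1, -0.2, -0.1]
gripper_width: 1.002
grasp_force: 0.0
```

```bash
python3 -c "
from h import *
go(.4166,.1477,.063)
im=grab_frame('side');b=grab_frame('top')
o=np.zeros((600,800,3),np.uint8);o[:,:500]=cv2.resize(im[60:240,230:380],(500,600));o[:360,500:]=cv2.resize(b[140:260,160:260],(300,360));cv2.imwrite('pics/c.png',o)"
```

```text
p [0.4151 0.1473 0.1569] w 1.002 F [ 0.1 -0.2 -0.1] t 11.92
shift [0.002 0.01  0.626] turn [ 0.001 -0.001 -0.001]
shift after turn [0.003 0.01  0.626]
```

View pics/c.png

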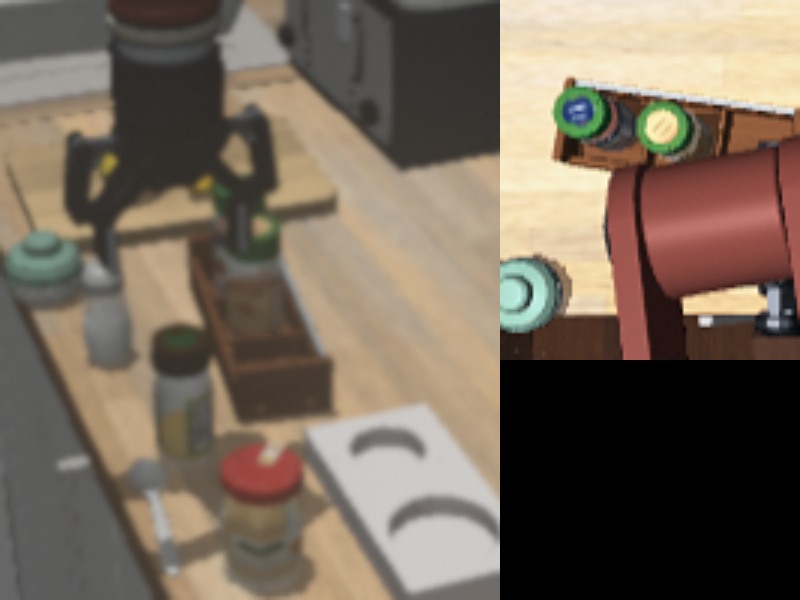

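The brown jar stands upright in the middle bay, with its cap at (665,127) in the top crop beside the blue-capped jar. I descend on the black-capped jar.

>>> {"op": "send_rows", "data": {"rows": [{"x": 0.003, "y": 0.01, "z": 0.08, "wx": 0, "wy": 0, "wz": 0, "hand": 1}, {"x": 0, "y": 0, "z": 0.12, "wx": 0, "wy": 0, "wz": 0, "hand": 1}, {"x": 0, "y": 0, "z": 0.12, "wx": 0, "wy": 0, "wz": 0, "hand": 1}, {"x": 0, "y": 0, "z": 0.12, "wx": 0, "wy": 0, "wz": 0, "hand": 1}, {"x": 0, "y": 0, "z": 0.12, "wx": 0, "wy": 0, "wz": 0, "hand": 1}, {"x": 0, "y": 0, "z": 0.06, "wx": 0, "wy": 0, "wz": 0, "hand": 1}, {"x": 0, "y": 0, "z": 0, "wx": 0, "wy": 0, "wz": 0, "hand": 1}, {"x": 0, "y": 0, "z": 0, "wx": 0, "wy": 0, "wz": 0, "hand": 1}, {"x": 0, "y": 0, "z": 0, "wx": 0, "wy": 0, "wz": 0, "hand": 0.3}, {"x": 0, "y": 0, "z": 0, "wx": 0, "wy": 0, "wz": 0, "hand": 0.1}]}}

```text
time: 12.85
tool_pos: [0.4198, 0.1488, 0.0672]
tool_rot: [0.002, 0.707, 0.707, 0.003]
contact_force: [-0.6, 0.9, 0.6]
gripper_width: 0.75
grasp_force: 0.0
```

>>> {"op": "send_rows", "data": {"rows": [{"x": 0, "y": 0, "z": 0, "wx": 0, "wy": 0, "wz": 0, "hand": -1}, {"x": 0, "y": 0, "z": 0, "wx": 0, "wy": 0, "wz": 0, "hand": -1}, {"x": 0, "y": 0, "z": 0, "wx": 0, "wy": 0, "wz": 0, "hand": -1}, {"x": 0, "y": 0, "z": 0, "wx": 0, "wy": 0, "wz": 0, "hand": -1}, {"x": 0, "y": 0, "z": 0, "wx": 0, "wy": 0, "wz": 0, "hand": -1}, {"x": 0, "y": 0, "z": 0, "wx": 0, "wy": 0, "wz": 0, "hand": -1}, {"x": 0, "y": 0, "z": 0, "wx": 0, "wy": 0, "wz": 0, "hand": -1}, {"x": 0, "y": 0, "z": 0, "wx": 0, "wy": 0, "wz": 0, "hand": -1}, {"x": 0, "y": 0, "z": 0, "wx": 0, "wy": 0, "wz": 0, "hand": -1}, {"x": 0, "y": 0, "z": 0, "wx": 0, "wy": 0, "wz": 0, "hand": -1}]}}

```text
time: 13.68
tool_pos: [0.4191, 0.1487, 0.067]
tool_rot: [0.001, 0.707, 0.707, 0.002]
contact_force: [-2.8, 0.4, 6.5]
gripper_width: 0.506
grasp_force: 60.3
```

```bash
python3 -c "
from h import *
go(.5107,.2059,.155)"
```

```text
p [0.4191 0.1487 0.067 ] w 0.506 F [-2.8  0.4  6.5] t 13.68
shift [ 0.383  0.613 -0.583] turn [ 0.006 -0.002 -0.   ]
shift after turn [ 0.381  0.611 -0.586]
```

>>> {"op": "send_rows", "data": {"rows": [{"x": 0, "y": 0, "z": -0.06, "wx": 0.004, "wy": 0, "wz": 0, "hand": -1}, {"x": 0, "y": 0, "z": -0.13, "wx": 0, "wy": 0, "wz": 0, "hand": -1}, {"x": 0, "y": 0, "z": -0.16, "wx": 0, "wy": 0, "wz": 0, "hand": -1}, {"x": 0, "y": 0, "z": -0.16, "wx": 0, "wy": 0, "wz": 0, "hand": -1}, {"x": 0.03, "y": 0.06, "z": -0.08, "wx": 0, "wy": 0, "wz": 0, "hand": -1}, {"x": 0.09, "y": 0.14, "z": 0, "wx": 0, "wy": 0, "wz": 0, "hand": -1}, {"x": 0.1, "y": 0.16, "z": 0, "wx": 0, "wy": 0, "wz": 0, "hand": -1}, {"x": 0.1, "y": 0.16, "z": 0, "wx": 0, "wy": 0, "wz": 0, "hand": -1}, {"x": 0.06, "y": 0.09, "z": 0, "wx": 0, "wy": 0, "wz": 0, "hand": -1}, {"x": 0, "y": 0, "z": 0, "wx": 0, "wy": 0, "wz": 0, "hand": -1}]}}

```text
time: 14.52
tool_pos: [0.5123, 0.2066, 0.1551]
tool_rot: [0.0, 0.707, 0.707, 0.002]
contact_force: [-0.1, -0.3, -1.8]
gripper_width: 0.503
grasp_force: 61.0
```

```bash
python3 -c "
from h import *
go(.5117,.2057,.079)"
```

```text
p [0.5123 0.2066 0.1551] w 0.503 F [-0.1 -0.3 -1.8] t 14.52
shift [-0.007 -0.005  0.507] turn [ 0.003 -0.003  0.001]
shift after turn [-0.006 -0.004  0.507]
```

>>> {"op": "send_rows", "data": {"rows": [{"x": 0, "y": -0.004, "z": 0.05, "wx": 0.002, "wy": -0.002, "wz": 0, "hand": -1}, {"x": 0, "y": 0, "z": 0.08, "wx": 0, "wy": 0, "wz": 0, "hand": -1}, {"x": 0, "y": 0, "z": 0.08, "wx": 0, "wy": 0, "wz": 0, "hand": -1}, {"x": 0, "y": 0, "z": 0.08, "wx": 0, "wy": 0, "wz": 0, "hand": -1}, {"x": 0, "y": 0, "z": 0.08, "wx": 0, "wy": 0, "wz": 0, "hand": -1}, {"x": 0, "y": 0, "z": 0.06, "wx": 0, "wy": 0, "wz": 0, "hand": -1}, {"x": 0, "y": 0, "z": 0.05, "wx": 0, "wy": 0, "wz": 0, "hand": -1}, {"x": 0, "y": 0, "z": 0.027, "wx": 0, "wy": 0, "wz": 0, "hand": -1}, {"x": 0, "y": 0, "z": 0, "wx": 0, "wy": 0, "wz": 0, "hand": -1}, {"x": 0, "y": 0, "z": 0, "wx": 0, "wy": 0, "wz": 0, "hand": -1}]}}

```text
time: 15.35
tool_pos: [0.5096, 0.2054, 0.0783]
tool_rot: [-0.0, 0.707, 0.707, -0.0]
contact_force: [0.2, -0.1, -1.2]
gripper_width: 0.504
grasp_force: 61.0
```

>>> {"op": "send_rows", "data": {"rows": [{"x": 0, "y": 0, "z": 0.007, "wx": 0, "wy": 0, "wz": 0, "hand": -1}, {"x": 0, "y": 0, "z": 0, "wx": 0, "wy": 0, "wz": 0, "hand": -1}, {"x": 0, "y": 0, "z": 0.007, "wx": 0, "wy": 0, "wz": 0, "hand": -1}, {"x": 0, "y": 0, "z": 0, "wx": 0, "wy": 0, "wz": 0, "hand": -1}, {"x": 0, "y": 0, "z": 0.007, "wx": 0, "wy": 0, "wz": 0, "hand": -1}, {"x": 0, "y": 0, "z": 0, "wx": 0, "wy": 0, "wz": 0, "hand": -1}, {"x": 0, "y": 0, "z": 0, "wx": 0, "wy": 0, "wz": 0, "hand": -1}, {"x": 0, "y": 0, "z": 0, "wx": 0, "wy": 0, "wz": 0, "hand": -1}, {"x": 0, "y": 0, "z": 0, "wx": 0, "wy": 0, "wz": 0, "hand": -1}, {"x": 0, "y": 0, "z": 0, "wx": 0, "wy": 0, "wz": 0, "hand": -1}]}}

```text
time: 16.18
tool_pos: [0.5095, 0.2054, 0.0752]
tool_rot: [-0.0, 0.707, 0.707, -0.0]
contact_force: [0.5, 0.4, 0.3]
gripper_width: 0.5
grasp_force: 61.0
```

>>> {"op": "send_rows", "data": {"rows": [{"x": 0, "y": 0, "z": 0.006, "wx": 0, "wy": 0, "wz": 0, "hand": -1}, {"x": 0, "y": 0, "z": 0, "wx": 0, "wy": 0, "wz": 0, "hand": -1}, {"x": 0, "y": 0, "z": 0.004, "wx": 0, "wy": 0, "wz": 0, "hand": -1}, {"x": 0, "y": 0, "z": 0, "wx": 0, "wy": 0, "wz": 0, "hand": -1}, {"x": 0, "y": 0, "z": 0, "wx": 0, "wy": 0, "wz": 0, "hand": -1}, {"x": 0, "y": 0, "z": 0, "wx": 0, "wy": 0, "wz": 0, "hand": -1}, {"x": 0, "y": 0, "z": 0, "wx": 0, "wy": 0, "wz": 0, "hand": -1}, {"x": 0, "y": 0, "z": 0, "wx": 0, "wy": 0, "wz": 0, "hand": -1}, {"x": 0, "y": 0, "z": 0, "wx": 0, "wy": 0, "wz": 0, "hand": -1}, {"x": 0, "y": 0, "z": 0, "wx": 0, "wy": 0, "wz": 0, "hand": -1}]}}

```text
time: 17.02
tool_pos: [0.5097, 0.2055, 0.0751]
tool_rot: [-0.0, 0.707, 0.707, -0.0]
contact_force: [-4.1, -0.7, 7.7]
gripper_width: 0.502
grasp_force: 62.1
```

There's contact at 7.7 N at the expected height. I release and rise.

>>> {"op": "send_rows", "data": {"rows": [{"x": 0, "y": 0, "z": 0, "wx": 0, "wy": 0, "wz": 0, "hand": 0.2}, {"x": 0, "y": 0, "z": 0, "wx": 0, "wy": 0, "wz": 0, "hand": 0.4}, {"x": 0, "y": 0, "z": 0, "wx": 0, "wy": 0, "wz": 0, "hand": 0.7}, {"x": 0, "y": 0, "z": 0, "wx": 0, "wy": 0, "wz": 0, "hand": 0.9}, {"x": 0, "y": 0, "z": 0, "wx": 0, "wy": 0, "wz": 0, "hand": 0.9}, {"x": 0, "y": 0, "z": 0, "wx": 0, "wy": 0, "wz": 0, "hand": 0.9}, {"x": 0, "y": 0, "z": -0.1, "wx": 0, "wy": 0, "wz": 0, "hand": 0.9}, {"x": 0, "y": 0, "z": -0.2, "wx": 0, "wy": 0, "wz": 0, "hand": 0.9}, {"x": 0, "y": 0, "z": -0.25, "wx": 0, "wy": 0, "wz": 0, "hand": 1}, {"x": 0, "y": 0, "z": -0.2, "wx": 0, "wy": 0, "wz": 0, "hand": 1}]}}

```text
time: 17.85
tool_pos: [0.5095, 0.2054, 0.1879]
tool_rot: [-0.0, 0.707, 0.707, -0.0]
contact_force: [0.7, 0.1, 0.3]
gripper_width: 1.004
grasp_force: 0.0
```

```bash
python3 -c "
from h import *
go(.4275,.0028,.15)"
```

```text
p [0.5095 0.2054 0.1879] w 1.004 F [0.7 0.1 0.3] t 17.85
shift [-1.351 -0.546  0.253] turn [-0. -0. -0.]
shift after turn [-1.35  -0.547  0.253]
```

>>> {"op": "send_rows", "data": {"rows": [{"x": -0.193, "y": -0.078, "z": 0, "wx": 0, "wy": 0, "wz": 0, "hand": 1}, {"x": -0.193, "y": -0.078, "z": 0, "wx": 0, "wy": 0, "wz": 0, "hand": 1}, {"x": -0.193, "y": -0.078, "z": 0, "wx": 0, "wy": 0, "wz": 0, "hand": 1}, {"x": -0.193, "y": -0.078, "z": 0, "wx": 0, "wy": 0, "wz": 0, "hand": 1}, {"x": -0.193, "y": -0.078, "z": 0, "wx": 0, "wy": 0, "wz": 0, "hand": 1}, {"x": -0.193, "y": -0.078, "z": 0, "wx": 0, "wy": 0, "wz": 0, "hand": 1}, {"x": -0.192, "y": -0.078, "z": 0, "wx": 0, "wy": 0, "wz": 0, "hand": 1}, {"x": 0, "y": 0, "z": 0.15, "wx": 0, "wy": 0, "wz": 0, "hand": 1}, {"x": 0, "y": 0, "z": 0.1, "wx": 0, "wy": 0, "wz": 0, "hand": 1}, {"x": 0, "y": 0, "z": 0, "wx": 0, "wy": 0, "wz": 0, "hand": 1}]}}

```text
time: 18.68
tool_pos: [0.4251, 0.0026, 0.1453]
tool_rot: [-0.003, 0.708, 0.706, -0.002]
contact_force: [-0.0, 0.1, -1.9]
gripper_width: 1.0
grasp_force: 0.0
```

```bash
python3 -c "
from h import *
go(.4285,.0028,.036)
im=grab_frame('side');b=grab_frame('top')
o=np.zeros((600,800,3),np.uint8);o[:,:500]=cv2.resize(im[80:260,230:380],(500,600));o[:360,500:]=cv2.resize(b[140:260,160:260],(300,360));cv2.imwrite('pics/d.png',o)"
```

```text
p [0.4251 0.0026 0.1453] w 1.0 F [-0.   0.1 -1.9] t 18.68
shift [0.001 0.027 0.729] turn [-0.008 -0.001 -0.002]
shift after turn [0.001 0.022 0.729]
```

View pics/d.png

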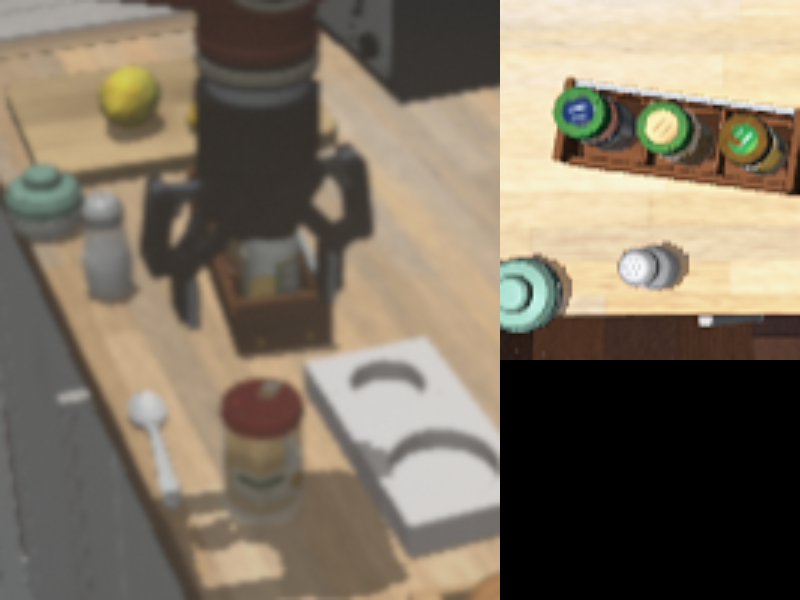

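Both spice jars stand in their bays in the top crop, and the honey jar is under the open gripper. I descend to TCP z of about 0.032 and grip.

>>> {"op": "send_rows", "data": {"rows": [{"x": 0, "y": 0.022, "z": 0.08, "wx": -0.006, "wy": 0, "wz": 0, "hand": 1}, {"x": 0, "y": 0, "z": 0.13, "wx": 0, "wy": 0, "wz": 0, "hand": 1}, {"x": 0, "y": 0, "z": 0.13, "wx": 0, "wy": 0, "wz": 0, "hand": 1}, {"x": 0, "y": 0, "z": 0.13, "wx": 0, "wy": 0, "wz": 0, "hand": 1}, {"x": 0, "y": 0, "z": 0.13, "wx": 0, "wy": 0, "wz": 0, "hand": 1}, {"x": 0, "y": 0, "z": 0.1, "wx": 0, "wy": 0, "wz": 0, "hand": 1}, {"x": 0, "y": 0, "z": 0.055, "wx": 0, "wy": 0, "wz": 0, "hand": 1}, {"x": 0, "y": 0, "z": 0, "wx": 0, "wy": 0, "wz": 0, "hand": 1}, {"x": 0, "y": 0, "z": 0, "wx": 0, "wy": 0, "wz": 0, "hand": 0.7}, {"x": 0, "y": 0, "z": 0, "wx": 0, "wy": 0, "wz": 0, "hand": 0.5}]}}

```text
time: 19.62
tool_pos: [0.4318, 0.0028, 0.0369]
tool_rot: [0.002, 0.707, 0.707, 0.001]
contact_force: [-2.0, 0.0, 0.7]
gripper_width: 0.76
grasp_force: 0.5
```

>>> {"op": "send_rows", "data": {"rows": [{"x": 0, "y": 0, "z": 0, "wx": 0, "wy": 0, "wz": 0, "hand": -1}, {"x": 0, "y": 0, "z": 0, "wx": 0, "wy": 0, "wz": 0, "hand": -1}, {"x": 0, "y": 0, "z": 0, "wx": 0, "wy": 0, "wz": 0, "hand": -1}, {"x": 0, "y": 0, "z": 0, "wx": 0, "wy": 0, "wz": 0, "hand": -1}, {"x": 0, "y": 0, "z": 0, "wx": 0, "wy": 0, "wz": 0, "hand": -1}, {"x": 0, "y": 0, "z": 0, "wx": 0, "wy": 0, "wz": 0, "hand": -1}, {"x": 0, "y": 0, "z": 0, "wx": 0, "wy": 0, "wz": 0, "hand": -1}, {"x": 0, "y": 0, "z": 0, "wx": 0, "wy": 0, "wz": 0, "hand": -1}, {"x": 0, "y": 0, "z": 0, "wx": 0, "wy": 0, "wz": 0, "hand": -1}, {"x": 0, "y": 0, "z": 0, "wx": 0, "wy": 0, "wz": 0, "hand": -1}]}}

```text
time: 20.45
tool_pos: [0.4323, 0.0027, 0.0377]
tool_rot: [0.002, 0.707, 0.707, 0.002]
contact_force: [-3.6, 1.3, 6.1]
gripper_width: 0.683
grasp_force: 63.5
```

```bash
python3 -c "
from h import *
go(.5488,-.0349,.115)"
```

```text
p [0.4323 0.0027 0.0377] w 0.683 F [-3.6  1.3  6.1] t 20.45
shift [-0.251  0.78  -0.511] turn [ 0.007  0.001 -0.   ]
shift after turn [-0.251  0.777 -0.515]
```

>>> {"op": "send_rows", "data": {"rows": [{"x": 0, "y": 0, "z": -0.06, "wx": 0.005, "wy": 0, "wz": 0, "hand": -1}, {"x": 0, "y": 0, "z": -0.13, "wx": 0, "wy": 0, "wz": 0, "hand": -1}, {"x": 0, "y": 0, "z": -0.16, "wx": 0, "wy": 0, "wz": 0, "hand": -1}, {"x": 0, "y": 0, "z": -0.12, "wx": 0, "wy": 0, "wz": 0, "hand": -1}, {"x": -0.03, "y": 0.09, "z": -0.05, "wx": 0, "wy": 0, "wz": 0, "hand": -1}, {"x": -0.05, "y": 0.17, "z": 0, "wx": 0, "wy": 0, "wz": 0, "hand": -1}, {"x": -0.06, "y": 0.19, "z": 0, "wx": 0, "wy": 0, "wz": 0, "hand": -1}, {"x": -0.06, "y": 0.19, "z": 0, "wx": 0, "wy": 0, "wz": 0, "hand": -1}, {"x": -0.05, "y": 0.137, "z": 0, "wx": 0, "wy": 0, "wz": 0, "hand": -1}, {"x": 0, "y": 0, "z": 0, "wx": 0, "wy": 0, "wz": 0, "hand": -1}]}}

```text
time: 21.28
tool_pos: [0.5513, -0.0361, 0.1146]
tool_rot: [0.002, 0.708, 0.707, 0.001]
contact_force: [-0.6, -0.1, -3.3]
gripper_width: 0.686
grasp_force: 66.2
```

```bash
python3 -c "
from h import *
go(.5488,-.0349,.051)"
```

```text
p [ 0.5513 -0.0361  0.1146] w 0.686 F [-0.6 -0.1 -3.3] t 21.28
shift [ 0.009 -0.018  0.424] turn [ 0.005  0.001 -0.002]
shift after turn [ 0.008 -0.017  0.424]
```

>>> {"op": "send_rows", "data": {"rows": [{"x": 0.008, "y": -0.012, "z": 0.04, "wx": 0.003, "wy": 0, "wz": 0, "hand": -1}, {"x": 0, "y": 0, "z": 0.06, "wx": 0, "wy": 0, "wz": 0, "hand": -1}, {"x": 0, "y": 0, "z": 0.06, "wx": 0, "wy": 0, "wz": 0, "hand": -1}, {"x": 0, "y": 0, "z": 0.06, "wx": 0, "wy": 0, "wz": 0, "hand": -1}, {"x": 0, "y": 0, "z": 0.06, "wx": 0, "wy": 0, "wz": 0, "hand": -1}, {"x": 0, "y": 0, "z": 0.06, "wx": 0, "wy": 0, "wz": 0, "hand": -1}, {"x": 0, "y": 0, "z": 0.05, "wx": 0, "wy": 0, "wz": 0, "hand": -1}, {"x": 0, "y": 0, "z": 0.03, "wx": 0, "wy": 0, "wz": 0, "hand": -1}, {"x": 0, "y": 0, "z": 0, "wx": 0, "wy": 0, "wz": 0, "hand": -1}, {"x": 0, "y": 0, "z": 0, "wx": 0, "wy": 0, "wz": 0, "hand": -1}]}}

```text
time: 22.12
tool_pos: [0.5457, -0.0335, 0.0502]
tool_rot: [-0.001, 0.707, 0.707, -0.001]
contact_force: [-0.3, -0.7, -4.2]
gripper_width: 0.681
grasp_force: 66.1
```

>>> {"op": "send_rows", "data": {"rows": [{"x": 0, "y": 0, "z": 0.007, "wx": 0, "wy": 0, "wz": 0, "hand": -1}, {"x": 0, "y": 0, "z": 0, "wx": 0, "wy": 0, "wz": 0, "hand": -1}, {"x": 0, "y": 0, "z": 0.007, "wx": 0, "wy": 0, "wz": 0, "hand": -1}, {"x": 0, "y": 0, "z": 0, "wx": 0, "wy": 0, "wz": 0, "hand": -1}, {"x": 0, "y": 0, "z": 0, "wx": 0, "wy": 0, "wz": 0, "hand": -1}, {"x": 0, "y": 0, "z": 0, "wx": 0, "wy": 0, "wz": 0, "hand": -1}, {"x": 0, "y": 0, "z": 0, "wx": 0, "wy": 0, "wz": 0, "hand": -1}, {"x": 0, "y": 0, "z": 0, "wx": 0, "wy": 0, "wz": 0, "hand": -1}, {"x": 0, "y": 0, "z": 0, "wx": 0, "wy": 0, "wz": 0, "hand": -1}, {"x": 0, "y": 0, "z": 0, "wx": 0, "wy": 0, "wz": 0, "hand": -1}]}}

```text
time: 22.95
tool_pos: [0.5458, -0.0335, 0.0484]
tool_rot: [-0.001, 0.707, 0.707, -0.001]
contact_force: [0.4, -0.2, -4.7]
gripper_width: 0.682
grasp_force: 66.2
```

>>> {"op": "send_rows", "data": {"rows": [{"x": 0, "y": 0.01, "z": 0.006, "wx": 0, "wy": 0, "wz": 0, "hand": -1}, {"x": 0, "y": 0, "z": 0, "wx": 0, "wy": 0, "wz": 0, "hand": -1}, {"x": 0, "y": 0, "z": 0.006, "wx": 0, "wy": 0, "wz": 0, "hand": -1}, {"x": 0, "y": 0, "z": 0, "wx": 0, "wy": 0, "wz": 0, "hand": -1}, {"x": 0, "y": 0, "z": 0, "wx": 0, "wy": 0, "wz": 0, "hand": -1}, {"x": 0, "y": 0, "z": 0, "wx": 0, "wy": 0, "wz": 0, "hand": -1}, {"x": 0, "y": 0, "z": 0, "wx": 0, "wy": 0, "wz": 0, "hand": -1}, {"x": 0, "y": 0, "z": 0, "wx": 0, "wy": 0, "wz": 0, "hand": -1}, {"x": 0, "y": 0, "z": 0, "wx": 0, "wy": 0, "wz": 0, "hand": -1}, {"x": 0, "y": 0, "z": 0, "wx": 0, "wy": 0, "wz": 0, "hand": -1}]}}

```text
time: 23.78
tool_pos: [0.5477, -0.0336, 0.0479]
tool_rot: [-0.001, 0.707, 0.707, -0.001]
contact_force: [-5.2, 0.0, 5.0]
gripper_width: 0.682
grasp_force: 67.0
```

The honey has reached the floor of its well, at the expected height. I release.

>>> {"op": "send_rows", "data": {"rows": [{"x": 0, "y": 0, "z": 0, "wx": 0, "wy": 0, "wz": 0, "hand": 0.5}, {"x": 0, "y": 0, "z": 0, "wx": 0, "wy": 0, "wz": 0, "hand": 0.7}, {"x": 0, "y": 0, "z": 0, "wx": 0, "wy": 0, "wz": 0, "hand": 1}, {"x": 0, "y": 0, "z": 0, "wx": 0, "wy": 0, "wz": 0, "hand": 1}, {"x": 0, "y": 0, "z": 0, "wx": 0, "wy": 0, "wz": 0, "hand": 1}, {"x": 0, "y": 0, "z": 0, "wx": 0, "wy": 0, "wz": 0, "hand": 1}, {"x": 0, "y": 0, "z": -0.1, "wx": 0, "wy": 0, "wz": 0, "hand": 1}, {"x": 0, "y": 0, "z": -0.2, "wx": 0, "wy": 0, "wz": 0, "hand": 1}, {"x": 0, "y": 0, "z": -0.25, "wx": 0, "wy": 0, "wz": 0, "hand": 1}, {"x": 0, "y": 0, "z": -0.25, "wx": 0, "wy": 0, "wz": 0, "hand": 1}]}}

```text
time: 24.62
tool_pos: [0.5466, -0.0333, 0.1668]
tool_rot: [-0.002, 0.707, 0.707, -0.002]
contact_force: [0.5, -0.8, 0.1]
gripper_width: 0.999
grasp_force: 0.0
```

```bash
python3 -c "
from h import *
go(.3995,.2995,.2)"
```

```text
p [ 0.5466 -0.0333  0.1668] w 0.999 F [ 0.5 -0.8  0.1] t 24.62
shift [ 2.218 -0.982 -0.216] turn [-0.006 -0.001 -0.   ]
shift after turn [ 2.219 -0.981 -0.222]
```

>>> {"op": "send_rows", "data": {"rows": [{"x": 0.12, "y": -0.06, "z": -0.21, "wx": -0.005, "wy": 0, "wz": 0, "hand": 1}, {"x": 0.233, "y": -0.102, "z": 0, "wx": 0, "wy": 0, "wz": 0, "hand": 1}, {"x": 0.233, "y": -0.102, "z": 0, "wx": 0, "wy": 0, "wz": 0, "hand": 1}, {"x": 0.233, "y": -0.102, "z": 0, "wx": 0, "wy": 0, "wz": 0, "hand": 1}, {"x": 0.233, "y": -0.102, "z": 0, "wx": 0, "wy": 0, "wz": 0, "hand": 1}, {"x": 0.233, "y": -0.102, "z": 0, "wx": 0, "wy": 0, "wz": 0, "hand": 1}, {"x": 0.233, "y": -0.102, "z": 0, "wx": 0, "wy": 0, "wz": 0, "hand": 1}, {"x": 0.233, "y": -0.102, "z": 0, "wx": 0, "wy": 0, "wz": 0, "hand": 1}, {"x": 0.233, "y": -0.102, "z": 0, "wx": 0, "wy": 0, "wz": 0, "hand": 1}, {"x": 0.233, "y": -0.102, "z": 0, "wx": 0, "wy": 0, "wz": 0, "hand": 1}]}}

```text
time: 25.45
tool_pos: [0.4, 0.3007, 0.1981]
tool_rot: [0.001, 0.707, 0.707, 0.001]
contact_force: [0.3, 0.3, -0.2]
gripper_width: 0.998
grasp_force: 0.0
```

>>> {"op": "send_rows", "data": {"rows": [{"x": 0, "y": 0, "z": 0.1, "wx": 0, "wy": 0, "wz": 0, "hand": 1}, {"x": 0, "y": 0, "z": 0.15, "wx": 0, "wy": 0, "wz": 0, "hand": 1}, {"x": 0, "y": 0, "z": 0.15, "wx": 0, "wy": 0, "wz": 0, "hand": 1}, {"x": 0, "y": 0, "z": 0, "wx": 0, "wy": 0, "wz": 0, "hand": 1}, {"x": 0, "y": 0, "z": 0, "wx": 0, "wy": 0, "wz": 0, "hand": 1}, {"x": 0, "y": 0, "z": 0, "wx": 0, "wy": 0, "wz": 0, "hand": 1}, {"x": 0, "y": 0, "z": 0, "wx": 0, "wy": 0, "wz": 0, "hand": 1}, {"x": 0, "y": 0, "z": 0, "wx": 0, "wy": 0, "wz": 0, "hand": 1}, {"x": 0, "y": 0, "z": 0, "wx": 0, "wy": 0, "wz": 0, "hand": 1}, {"x": 0, "y": 0, "z": 0, "wx": 0, "wy": 0, "wz": 0, "hand": 1}]}}

```text
time: 26.28
tool_pos: [0.4016, 0.2993, 0.1388]
tool_rot: [0.001, 0.707, 0.707, 0.001]
contact_force: [-0.8, -1.3, -0.4]
gripper_width: 1.002
grasp_force: 0.0
```

```bash
python3 -c "
from h import *
go(.3995,.2995,.032)
im=grab_frame('side');b=grab_frame('top')
o=np.zeros((600,800,3),np.uint8);o[:,:500]=cv2.resize(im[80:260,230:380],(500,600));o[:360,500:]=cv2.resize(b[140:260,270:370],(300,360));cv2.imwrite('pics/e.png',o)"
```

```text
p [0.4016 0.2993 0.1388] w 1.002 F [-0.8 -1.3 -0.4] t 26.28
shift [ 0.001 -0.016  0.712] turn [ 0.004 -0.001 -0.001]
shift after turn [ 0.002 -0.014  0.712]
```

View pics/e.png

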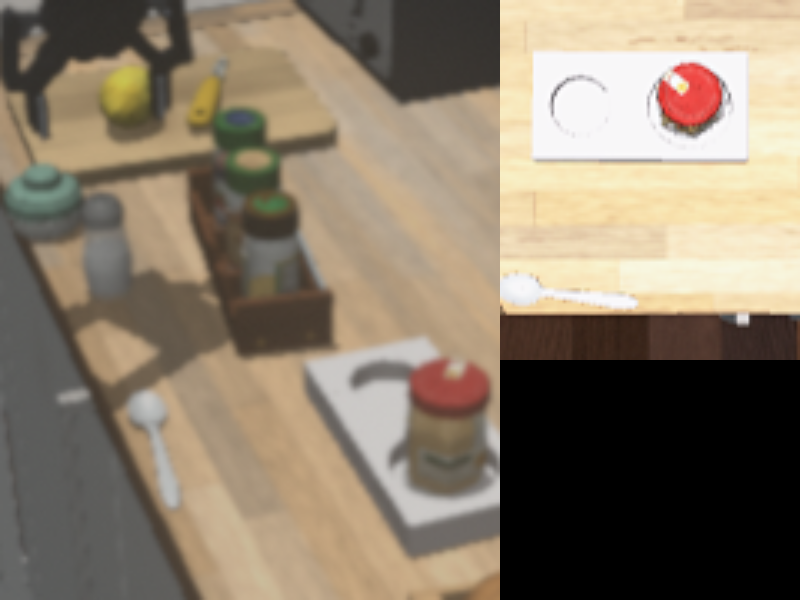

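The honey stands in the wide well, lid at (450,385) in the side crop. The narrow well is free and the shaker is under the gripper. I descend on the shaker.

>>> {"op": "send_rows", "data": {"rows": [{"x": 0, "y": -0.006, "z": 0.08, "wx": 0.003, "wy": 0, "wz": 0, "hand": 1}, {"x": 0, "y": 0, "z": 0.13, "wx": 0, "wy": 0, "wz": 0, "hand": 1}, {"x": 0, "y": 0, "z": 0.13, "wx": 0, "wy": 0, "wz": 0, "hand": 1}, {"x": 0, "y": 0, "z": 0.13, "wx": 0, "wy": 0, "wz": 0, "hand": 1}, {"x": 0, "y": 0, "z": 0.13, "wx": 0, "wy": 0, "wz": 0, "hand": 1}, {"x": 0, "y": 0, "z": 0.1, "wx": 0, "wy": 0, "wz": 0, "hand": 1}, {"x": 0, "y": 0, "z": 0.045, "wx": 0, "wy": 0, "wz": 0, "hand": 1}, {"x": 0, "y": 0, "z": 0, "wx": 0, "wy": 0, "wz": 0, "hand": 1}, {"x": 0, "y": 0, "z": 0, "wx": 0, "wy": 0, "wz": 0, "hand": 0.4}, {"x": 0, "y": 0, "z": 0, "wx": 0, "wy": 0, "wz": 0, "hand": 0.1}]}}

```text
time: 27.22
tool_pos: [0.4009, 0.2996, 0.0271]
tool_rot: [-0.0, 0.707, 0.707, 0.001]
contact_force: [0.8, 0.7, -0.0]
gripper_width: 0.751
grasp_force: 0.0
```

>>> {"op": "send_rows", "data": {"rows": [{"x": 0, "y": 0, "z": 0, "wx": 0, "wy": 0, "wz": 0, "hand": -1}, {"x": 0, "y": 0, "z": 0, "wx": 0, "wy": 0, "wz": 0, "hand": -1}, {"x": 0, "y": 0, "z": 0, "wx": 0, "wy": 0, "wz": 0, "hand": -1}, {"x": 0, "y": 0, "z": 0, "wx": 0, "wy": 0, "wz": 0, "hand": -1}, {"x": 0, "y": 0, "z": 0, "wx": 0, "wy": 0, "wz": 0, "hand": -1}, {"x": 0, "y": 0, "z": 0, "wx": 0, "wy": 0, "wz": 0, "hand": -1}, {"x": 0, "y": 0, "z": 0, "wx": 0, "wy": 0, "wz": 0, "hand": -1}, {"x": 0, "y": 0, "z": 0, "wx": 0, "wy": 0, "wz": 0, "hand": -1}, {"x": 0, "y": 0, "z": 0, "wx": 0, "wy": 0, "wz": 0, "hand": -1}, {"x": 0, "y": 0, "z": 0, "wx": 0, "wy": 0, "wz": 0, "hand": -1}]}}

```text
time: 28.05
tool_pos: [0.4012, 0.2997, 0.0278]
tool_rot: [0.0, 0.707, 0.707, 0.001]
contact_force: [-1.2, -0.4, 6.3]
gripper_width: 0.452
grasp_force: 60.2
```

```bash
python3 -c "
from h import *
go(.549,.067,.17)"
```

```text
p [0.4012 0.2997 0.0278] w 0.452 F [-1.2 -0.4  6.3] t 28.05
shift [-1.55   0.987 -0.949] turn [ 0.002 -0.001 -0.   ]
shift after turn [-1.552  0.986 -0.948]
```

Opening is 38 mm, less than 44, so the body probably tapers at that height. I lift gently and check before inserting.

>>> {"op": "send_rows", "data": {"rows": [{"x": 0, "y": 0, "z": -0.04, "wx": 0, "wy": 0, "wz": 0, "hand": -1}, {"x": 0, "y": 0, "z": -0.08, "wx": 0, "wy": 0, "wz": 0, "hand": -1}, {"x": 0, "y": 0, "z": -0.12, "wx": 0, "wy": 0, "wz": 0, "hand": -1}, {"x": 0, "y": 0, "z": -0.15, "wx": 0, "wy": 0, "wz": 0, "hand": -1}, {"x": 0, "y": 0, "z": -0.15, "wx": 0, "wy": 0, "wz": 0, "hand": -1}, {"x": 0, "y": 0, "z": -0.15, "wx": 0, "wy": 0, "wz": 0, "hand": -1}, {"x": 0, "y": 0, "z": -0.13, "wx": 0, "wy": 0, "wz": 0, "hand": -1}, {"x": 0, "y": 0, "z": -0.1, "wx": 0, "wy": 0, "wz": 0, "hand": -1}, {"x": 0, "y": 0, "z": -0.05, "wx": 0, "wy": 0, "wz": 0, "hand": -1}, {"x": 0, "y": 0, "z": 0, "wx": 0, "wy": 0, "wz": 0, "hand": -1}]}}

```text
time: 28.88
tool_pos: [0.4014, 0.2998, 0.1746]
tool_rot: [0.0, 0.707, 0.707, 0.002]
contact_force: [0.4, 0.4, -0.2]
gripper_width: 0.452
grasp_force: 60.4
```

>>> {"op": "send_rows", "data": {"rows": [{"x": -0.08, "y": 0.05, "z": 0, "wx": 0, "wy": 0, "wz": 0, "hand": -1}, {"x": -0.15, "y": 0.1, "z": 0, "wx": 0, "wy": 0, "wz": 0, "hand": -1}, {"x": -0.19, "y": 0.12, "z": 0, "wx": 0, "wy": 0, "wz": 0, "hand": -1}, {"x": -0.19, "y": 0.12, "z": 0, "wx": 0, "wy": 0, "wz": 0, "hand": -1}, {"x": -0.19, "y": 0.12, "z": 0, "wx": 0, "wy": 0, "wz": 0, "hand": -1}, {"x": -0.19, "y": 0.12, "z": 0, "wx": 0, "wy": 0, "wz": 0, "hand": -1}, {"x": -0.19, "y": 0.12, "z": 0, "wx": 0, "wy": 0, "wz": 0, "hand": -1}, {"x": -0.19, "y": 0.12, "z": 0, "wx": 0, "wy": 0, "wz": 0, "hand": -1}, {"x": -0.13, "y": 0.08, "z": 0, "wx": 0, "wy": 0, "wz": 0, "hand": -1}, {"x": -0.052, "y": 0.036, "z": 0, "wx": 0, "wy": 0, "wz": 0, "hand": -1}]}}

```text
time: 29.72
tool_pos: [0.5485, 0.0636, 0.17]
tool_rot: [-0.001, 0.708, 0.706, -0.001]
contact_force: [-0.5, 0.6, -0.1]
gripper_width: 0.449
grasp_force: 60.4
```

>>> {"op": "send_rows", "data": {"rows": [{"x": 0, "y": 0, "z": 0.1, "wx": 0, "wy": 0, "wz": 0, "hand": -1}, {"x": 0, "y": 0, "z": 0.15, "wx": 0, "wy": 0, "wz": 0, "hand": -1}, {"x": 0, "y": 0, "z": 0.15, "wx": 0, "wy": 0, "wz": 0, "hand": -1}, {"x": 0, "y": 0, "z": 0.1, "wx": 0, "wy": 0, "wz": 0, "hand": -1}, {"x": 0, "y": 0, "z": 0, "wx": 0, "wy": 0, "wz": 0, "hand": -1}, {"x": 0, "y": 0, "z": 0, "wx": 0, "wy": 0, "wz": 0, "hand": -1}, {"x": 0, "y": 0, "z": 0, "wx": 0, "wy": 0, "wz": 0, "hand": -1}, {"x": 0, "y": 0, "z": 0, "wx": 0, "wy": 0, "wz": 0, "hand": -1}, {"x": 0, "y": 0, "z": 0, "wx": 0, "wy": 0, "wz": 0, "hand": -1}, {"x": 0, "y": 0, "z": 0, "wx": 0, "wy": 0, "wz": 0, "hand": -1}]}}

```text
time: 30.55
tool_pos: [0.5488, 0.0664, 0.0978]
tool_rot: [0.0, 0.707, 0.707, 0.001]
contact_force: [-0.4, -0.2, -0.9]
gripper_width: 0.452
grasp_force: 60.4
```

```bash
python3 -c "
from h import *
go(.549,.067,.042)
p=manip.state()['tool_pos']
im=grab_frame('side');b=grab_frame('top')
print('base px',proj('side',[p[0],p[1],p[2]-.028]),'well',proj('side',[.549,.067,.028]))
o=np.zeros((600,800,3),np.uint8);o[:,:500]=cv2.resize(im[120:240,290:390],(500,600));o[:360,500:]=cv2.resize(b[140:260,270:370],(300,360));cv2.imwrite('pics/f.png',o)"
```

```text
p [0.5488 0.0664 0.0978] w 0.452 F [-0.4 -0.2 -0.9] t 30.55
shift [0.004 0.001 0.372] turn [ 0.002 -0.    -0.   ]
shift after turn [0.004 0.001 0.372]
base px [346.35937231 179.21125544] well [345.72431882 193.01687991]
```

View pics/f.png

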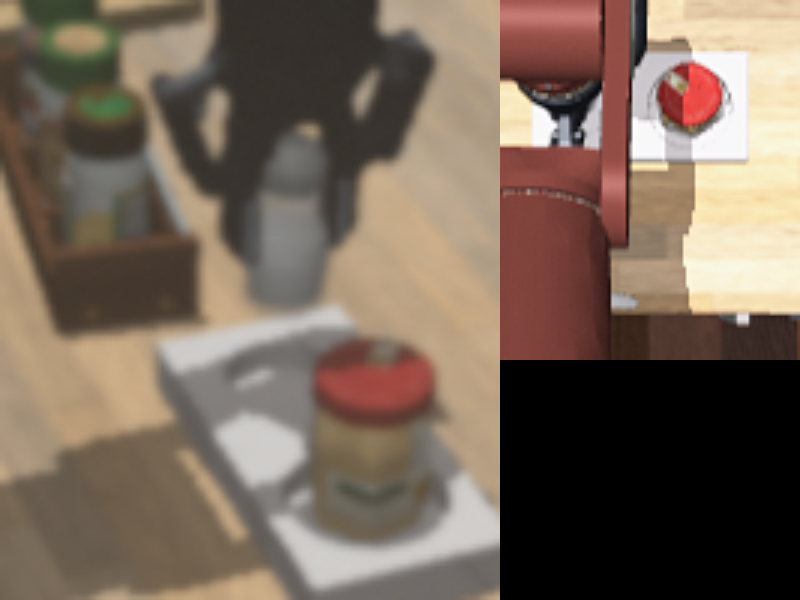

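The shaker hangs upright, its base centre at about (285,290) in the crop against the predicted (282,296). It's centred over the narrow well, so I insert it.

>>> {"op": "send_rows", "data": {"rows": [{"x": 0.004, "y": 0, "z": 0.04, "wx": 0, "wy": 0, "wz": 0, "hand": -1}, {"x": 0, "y": 0, "z": 0.05, "wx": 0, "wy": 0, "wz": 0, "hand": -1}, {"x": 0, "y": 0, "z": 0.06, "wx": 0, "wy": 0, "wz": 0, "hand": -1}, {"x": 0, "y": 0, "z": 0.06, "wx": 0, "wy": 0, "wz": 0, "hand": -1}, {"x": 0, "y": 0, "z": 0.05, "wx": 0, "wy": 0, "wz": 0, "hand": -1}, {"x": 0, "y": 0, "z": 0.04, "wx": 0, "wy": 0, "wz": 0, "hand": -1}, {"x": 0, "y": 0, "z": 0.04, "wx": 0, "wy": 0, "wz": 0, "hand": -1}, {"x": 0, "y": 0, "z": 0.03, "wx": 0, "wy": 0, "wz": 0, "hand": -1}, {"x": 0, "y": 0, "z": 0, "wx": 0, "wy": 0, "wz": 0, "hand": -1}, {"x": 0, "y": 0, "z": 0, "wx": 0, "wy": 0, "wz": 0, "hand": -1}]}}

```text
time: 31.48
tool_pos: [0.5479, 0.0669, 0.0408]
tool_rot: [-0.0, 0.707, 0.707, -0.0]
contact_force: [0.0, -1.2, -1.9]
gripper_width: 0.45
grasp_force: 60.4
```

>>> {"op": "send_rows", "data": {"rows": [{"x": 0, "y": 0, "z": 0.007, "wx": 0, "wy": 0, "wz": 0, "hand": -1}, {"x": 0, "y": 0, "z": 0, "wx": 0, "wy": 0, "wz": 0, "hand": -1}, {"x": 0, "y": 0, "z": 0.007, "wx": 0, "wy": 0, "wz": 0, "hand": -1}, {"x": 0, "y": 0, "z": 0, "wx": 0, "wy": 0, "wz": 0, "hand": -1}, {"x": 0, "y": 0, "z": 0.007, "wx": 0, "wy": 0, "wz": 0, "hand": -1}, {"x": 0, "y": 0, "z": 0, "wx": 0, "wy": 0, "wz": 0, "hand": -1}, {"x": 0, "y": 0, "z": 0, "wx": 0, "wy": 0, "wz": 0, "hand": -1}, {"x": 0, "y": 0, "z": 0, "wx": 0, "wy": 0, "wz": 0, "hand": -1}, {"x": 0, "y": 0, "z": 0, "wx": 0, "wy": 0, "wz": 0, "hand": -1}, {"x": 0, "y": 0, "z": 0, "wx": 0, "wy": 0, "wz": 0, "hand": -1}]}}

```text
time: 32.32
tool_pos: [0.5481, 0.0669, 0.038]
tool_rot: [-0.0, 0.707, 0.707, -0.0]
contact_force: [-0.0, -0.1, -0.2]
gripper_width: 0.452
grasp_force: 60.5
```

>>> {"op": "send_rows", "data": {"rows": [{"x": 0, "y": 0, "z": 0.006, "wx": 0, "wy": 0, "wz": 0, "hand": -1}, {"x": 0, "y": 0, "z": 0, "wx": 0, "wy": 0, "wz": 0, "hand": -1}, {"x": 0, "y": 0, "z": 0.005, "wx": 0, "wy": 0, "wz": 0, "hand": -1}, {"x": 0, "y": 0, "z": 0, "wx": 0, "wy": 0, "wz": 0, "hand": -1}, {"x": 0, "y": 0, "z": 0, "wx": 0, "wy": 0, "wz": 0, "hand": -1}, {"x": 0, "y": 0, "z": 0, "wx": 0, "wy": 0, "wz": 0, "hand": -1}, {"x": 0, "y": 0, "z": 0, "wx": 0, "wy": 0, "wz": 0, "hand": -1}, {"x": 0, "y": 0, "z": 0, "wx": 0, "wy": 0, "wz": 0, "hand": -1}, {"x": 0, "y": 0, "z": 0, "wx": 0, "wy": 0, "wz": 0, "hand": -1}, {"x": 0, "y": 0, "z": 0, "wx": 0, "wy": 0, "wz": 0, "hand": -1}]}}

```text
time: 33.15
tool_pos: [0.5483, 0.0669, 0.0379]
tool_rot: [-0.0, 0.707, 0.707, -0.0]
contact_force: [-4.9, -0.2, 9.5]
gripper_width: 0.456
grasp_force: 61.5
```

The shaker is on the well floor, at the expected height. I release.

>>> {"op": "send_rows", "data": {"rows": [{"x": 0, "y": 0, "z": 0, "wx": 0, "wy": 0, "wz": 0, "hand": 0.1}, {"x": 0, "y": 0, "z": 0, "wx": 0, "wy": 0, "wz": 0, "hand": 0.4}, {"x": 0, "y": 0, "z": 0, "wx": 0, "wy": 0, "wz": 0, "hand": 0.7}, {"x": 0, "y": 0, "z": 0, "wx": 0, "wy": 0, "wz": 0, "hand": 0.9}, {"x": 0, "y": 0, "z": 0, "wx": 0, "wy": 0, "wz": 0, "hand": 0.9}, {"x": 0, "y": 0, "z": 0, "wx": 0, "wy": 0, "wz": 0, "hand": 0.9}, {"x": 0, "y": 0, "z": -0.1, "wx": 0, "wy": 0, "wz": 0, "hand": 1}, {"x": 0, "y": 0, "z": -0.2, "wx": 0, "wy": 0, "wz": 0, "hand": 1}, {"x": 0, "y": 0, "z": -0.25, "wx": 0, "wy": 0, "wz": 0, "hand": 1}, {"x": 0, "y": 0, "z": -0.25, "wx": 0, "wy": 0, "wz": 0, "hand": 1}]}}

```text
time: 33.98
tool_pos: [0.547, 0.0669, 0.1563]
tool_rot: [-0.001, 0.707, 0.707, -0.001]
contact_force: [0.6, 0.0, -0.1]
gripper_width: 0.999
grasp_force: 0.0
```

```bash
python3 -c "
from h import *
go(.388,-.2916,.16)"
```

```text
p [0.547  0.0669 0.1563] w 0.999 F [ 0.6  0.  -0.1] t 33.98
shift [-2.39  -1.059 -0.021] turn [-0.005 -0.    -0.   ]
shift after turn [-2.39  -1.06  -0.025]
```

>>> {"op": "send_rows", "data": {"rows": [{"x": -0.239, "y": -0.106, "z": 0, "wx": -0.004, "wy": 0, "wz": 0, "hand": 1}, {"x": -0.239, "y": -0.106, "z": 0, "wx": 0, "wy": 0, "wz": 0, "hand": 1}, {"x": -0.239, "y": -0.106, "z": 0, "wx": 0, "wy": 0, "wz": 0, "hand": 1}, {"x": -0.239, "y": -0.106, "z": 0, "wx": 0, "wy": 0, "wz": 0, "hand": 1}, {"x": -0.239, "y": -0.106, "z": 0, "wx": 0, "wy": 0, "wz": 0, "hand": 1}, {"x": -0.239, "y": -0.106, "z": 0, "wx": 0, "wy": 0, "wz": 0, "hand": 1}, {"x": -0.239, "y": -0.106, "z": 0, "wx": 0, "wy": 0, "wz": 0, "hand": 1}, {"x": -0.239, "y": -0.106, "z": 0, "wx": 0, "wy": 0, "wz": 0, "hand": 1}, {"x": -0.239, "y": -0.106, "z": 0, "wx": 0, "wy": 0, "wz": 0, "hand": 1}, {"x": -0.239, "y": -0.106, "z": 0, "wx": 0, "wy": 0, "wz": 0, "hand": 1}]}}

```text
time: 34.82
tool_pos: [0.3879, -0.2931, 0.156]
tool_rot: [0.001, 0.707, 0.707, 0.001]
contact_force: [0.7, -0.3, 0.7]
gripper_width: 1.001
grasp_force: 0.0
```

>>> {"op": "send_rows", "data": {"rows": [{"x": 0, "y": 0, "z": 0.1, "wx": 0, "wy": 0, "wz": 0, "hand": 1}, {"x": 0, "y": 0, "z": 0.15, "wx": 0, "wy": 0, "wz": 0, "hand": 1}, {"x": 0, "y": 0, "z": 0.15, "wx": 0, "wy": 0, "wz": 0, "hand": 1}, {"x": 0, "y": 0, "z": 0.1, "wx": 0, "wy": 0, "wz": 0, "hand": 1}, {"x": 0, "y": 0, "z": 0, "wx": 0, "wy": 0, "wz": 0, "hand": 1}, {"x": 0, "y": 0, "z": 0, "wx": 0, "wy": 0, "wz": 0, "hand": 1}, {"x": 0, "y": 0, "z": 0, "wx": 0, "wy": 0, "wz": 0, "hand": 1}, {"x": 0, "y": 0, "z": 0, "wx": 0, "wy": 0, "wz": 0, "hand": 1}, {"x": 0, "y": 0, "z": 0, "wx": 0, "wy": 0, "wz": 0, "hand": 1}, {"x": 0, "y": 0, "z": 0, "wx": 0, "wy": 0, "wz": 0, "hand": 1}]}}

```text
time: 35.65
tool_pos: [0.3898, -0.2921, 0.0821]
tool_rot: [0.002, 0.707, 0.707, 0.001]
contact_force: [0.1, 0.3, -0.1]
gripper_width: 1.0
grasp_force: 0.0
```

```bash
python3 -c "
from h import *
go(.388,-.2916,.008)"
```

```text
p [ 0.3898 -0.2921  0.0821] w 1.0 F [ 0.1  0.3 -0.1] t 35.65
shift [ 0.004 -0.014  0.494] turn [ 0.005  0.002 -0.   ]
shift after turn [ 0.003 -0.012  0.494]
```

>>> {"op": "send_rows", "data": {"rows": [{"x": 0.003, "y": -0.01, "z": 0.07, "wx": 0.004, "wy": 0, "wz": 0, "hand": 1}, {"x": 0, "y": 0, "z": 0.1, "wx": 0, "wy": 0, "wz": 0, "hand": 1}, {"x": 0, "y": 0, "z": 0.1, "wx": 0, "wy": 0, "wz": 0, "hand": 1}, {"x": 0, "y": 0, "z": 0.1, "wx": 0, "wy": 0, "wz": 0, "hand": 1}, {"x": 0, "y": 0, "z": 0.08, "wx": 0, "wy": 0, "wz": 0, "hand": 1}, {"x": 0, "y": 0, "z": 0.05, "wx": 0, "wy": 0, "wz": 0, "hand": 1}, {"x": 0, "y": 0, "z": 0.025, "wx": 0, "wy": 0, "wz": 0, "hand": 1}, {"x": 0, "y": 0, "z": 0, "wx": 0, "wy": 0, "wz": 0, "hand": 1}, {"x": 0, "y": 0, "z": 0, "wx": 0, "wy": 0, "wz": 0, "hand": 0.7}, {"x": 0, "y": 0, "z": 0, "wx": 0, "wy": 0, "wz": 0, "hand": 0.5}]}}

```text
time: 36.48
tool_pos: [0.3882, -0.2917, 0.003]
tool_rot: [0.001, 0.707, 0.707, -0.0]
contact_force: [0.4, -0.2, -0.5]
gripper_width: 0.76
grasp_force: 0.0
```

>>> {"op": "send_rows", "data": {"rows": [{"x": 0, "y": 0, "z": 0, "wx": 0, "wy": 0, "wz": 0, "hand": 0.4}, {"x": 0, "y": 0, "z": 0, "wx": 0, "wy": 0, "wz": 0, "hand": 0.3}, {"x": 0, "y": 0, "z": 0, "wx": 0, "wy": 0, "wz": 0, "hand": -1}, {"x": 0, "y": 0, "z": 0, "wx": 0, "wy": 0, "wz": 0, "hand": -1}, {"x": 0, "y": 0, "z": 0, "wx": 0, "wy": 0, "wz": 0, "hand": -1}, {"x": 0, "y": 0, "z": 0, "wx": 0, "wy": 0, "wz": 0, "hand": -1}, {"x": 0, "y": 0, "z": 0, "wx": 0, "wy": 0, "wz": 0, "hand": -1}, {"x": 0, "y": 0, "z": 0, "wx": 0, "wy": 0, "wz": 0, "hand": -1}, {"x": 0, "y": 0, "z": 0, "wx": 0, "wy": 0, "wz": 0, "hand": -1}, {"x": 0, "y": 0, "z": 0, "wx": 0, "wy": 0, "wz": 0, "hand": -1}]}}

```text
time: 37.32
tool_pos: [0.3883, -0.2918, 0.0038]
tool_rot: [0.0, 0.707, 0.707, -0.0]
contact_force: [-2.6, 2.0, 8.4]
gripper_width: 0.626
grasp_force: 61.2
```

```bash
python3 -c "
from h import *
go(.504,-.307,.1)"
```

```text
p [ 0.3883 -0.2918  0.0038] w 0.626 F [-2.6  2.   8.4] t 37.32
shift [-0.102  0.771 -0.641] turn [ 0.     0.002 -0.   ]
shift after turn [-0.101  0.771 -0.641]
```

>>> {"op": "send_rows", "data": {"rows": [{"x": 0, "y": 0, "z": -0.05, "wx": 0, "wy": 0, "wz": 0, "hand": -1}, {"x": 0, "y": 0, "z": -0.12, "wx": 0, "wy": 0, "wz": 0, "hand": -1}, {"x": 0, "y": 0, "z": -0.16, "wx": 0, "wy": 0, "wz": 0, "hand": -1}, {"x": 0, "y": 0, "z": -0.16, "wx": 0, "wy": 0, "wz": 0, "hand": -1}, {"x": -0.01, "y": 0.08, "z": -0.15, "wx": 0, "wy": 0, "wz": 0, "hand": -1}, {"x": -0.02, "y": 0.17, "z": 0, "wx": 0, "wy": 0, "wz": 0, "hand": -1}, {"x": -0.03, "y": 0.19, "z": 0, "wx": 0, "wy": 0, "wz": 0, "hand": -1}, {"x": -0.03, "y": 0.19, "z": 0, "wx": 0, "wy": 0, "wz": 0, "hand": -1}, {"x": -0.01, "y": 0.14, "z": 0, "wx": 0, "wy": 0, "wz": 0, "hand": -1}, {"x": 0, "y": 0, "z": 0, "wx": 0, "wy": 0, "wz": 0, "hand": -1}]}}

```text
time: 38.15
tool_pos: [0.5065, -0.3066, 0.0992]
tool_rot: [0.001, 0.707, 0.708, 0.0]
contact_force: [-0.3, 0.3, -0.5]
gripper_width: 0.626
grasp_force: 63.0
```

```bash
python3 -c "
from h import *
go(.504,-.307,.014)"
```

```text
p [ 0.5065 -0.3066  0.0992] w 0.626 F [-0.3  0.3 -0.5] t 38.15
shift [-0.002 -0.018  0.568] turn [0.003 0.002 0.002]
shift after turn [-0.003 -0.017  0.568]
```

>>> {"op": "send_rows", "data": {"rows": [{"x": 0, "y": -0.01, "z": 0.05, "wx": 0, "wy": 0, "wz": 0, "hand": -1}, {"x": 0, "y": 0, "z": 0.08, "wx": 0, "wy": 0, "wz": 0, "hand": -1}, {"x": 0, "y": 0, "z": 0.08, "wx": 0, "wy": 0, "wz": 0, "hand": -1}, {"x": 0, "y": 0, "z": 0.08, "wx": 0, "wy": 0, "wz": 0, "hand": -1}, {"x": 0, "y": 0, "z": 0.08, "wx": 0, "wy": 0, "wz": 0, "hand": -1}, {"x": 0, "y": 0, "z": 0.08, "wx": 0, "wy": 0, "wz": 0, "hand": -1}, {"x": 0, "y": 0, "z": 0.06, "wx": 0, "wy": 0, "wz": 0, "hand": -1}, {"x": 0, "y": 0, "z": 0.05, "wx": 0, "wy": 0, "wz": 0, "hand": -1}, {"x": 0, "y": 0, "z": 0, "wx": 0, "wy": 0, "wz": 0, "hand": -1}, {"x": 0, "y": 0, "z": 0, "wx": 0, "wy": 0, "wz": 0, "hand": -1}]}}

```text
time: 38.98
tool_pos: [0.5015, -0.306, 0.0135]
tool_rot: [-0.001, 0.707, 0.707, -0.0]
contact_force: [0.7, 0.0, -1.2]
gripper_width: 0.628
grasp_force: 63.0
```

>>> {"op": "send_rows", "data": {"rows": [{"x": 0, "y": 0, "z": 0.007, "wx": 0, "wy": 0, "wz": 0, "hand": -1}, {"x": 0, "y": 0, "z": 0, "wx": 0, "wy": 0, "wz": 0, "hand": -1}, {"x": 0, "y": 0, "z": 0.007, "wx": 0, "wy": 0, "wz": 0, "hand": -1}, {"x": 0, "y": 0, "z": 0, "wx": 0, "wy": 0, "wz": 0, "hand": -1}, {"x": 0, "y": 0, "z": 0.007, "wx": 0, "wy": 0, "wz": 0, "hand": -1}, {"x": 0, "y": 0, "z": 0, "wx": 0, "wy": 0, "wz": 0, "hand": -1}, {"x": 0, "y": 0, "z": 0, "wx": 0, "wy": 0, "wz": 0, "hand": -1}, {"x": 0, "y": 0, "z": 0, "wx": 0, "wy": 0, "wz": 0, "hand": -1}, {"x": 0, "y": 0, "z": 0, "wx": 0, "wy": 0, "wz": 0, "hand": -1}, {"x": 0, "y": 0, "z": 0, "wx": 0, "wy": 0, "wz": 0, "hand": -1}]}}

```text
time: 39.82
tool_pos: [0.5016, -0.3062, 0.0109]
tool_rot: [-0.0, 0.707, 0.707, -0.0]
contact_force: [0.4, -0.3, -0.9]
gripper_width: 0.628
grasp_force: 63.0
```

>>> {"op": "send_rows", "data": {"rows": [{"x": 0, "y": 0.01, "z": 0.007, "wx": 0, "wy": 0, "wz": 0, "hand": -1}, {"x": 0, "y": 0, "z": 0, "wx": 0, "wy": 0, "wz": 0, "hand": -1}, {"x": 0, "y": 0, "z": 0.005, "wx": 0, "wy": 0, "wz": 0, "hand": -1}, {"x": 0, "y": 0, "z": 0, "wx": 0, "wy": 0, "wz": 0, "hand": -1}, {"x": 0, "y": 0, "z": 0, "wx": 0, "wy": 0, "wz": 0, "hand": -1}, {"x": 0, "y": 0, "z": 0, "wx": 0, "wy": 0, "wz": 0, "hand": -1}, {"x": 0, "y": 0, "z": 0, "wx": 0, "wy": 0, "wz": 0, "hand": -1}, {"x": 0, "y": 0, "z": 0, "wx": 0, "wy": 0, "wz": 0, "hand": -1}, {"x": 0, "y": 0, "z": 0, "wx": 0, "wy": 0, "wz": 0, "hand": -1}, {"x": 0, "y": 0, "z": 0, "wx": 0, "wy": 0, "wz": 0, "hand": -1}]}}

```text
time: 40.65
tool_pos: [0.5033, -0.3063, 0.0099]
tool_rot: [-0.0, 0.707, 0.707, -0.0]
contact_force: [-3.3, 2.0, 4.8]
gripper_width: 0.626
grasp_force: 63.4
```

The garlic is on the crate floor. I open only partway, because the crate walls are close, then rise.

>>> {"op": "send_rows", "data": {"rows": [{"x": 0, "y": 0, "z": 0, "wx": 0, "wy": 0, "wz": 0, "hand": 0.35}, {"x": 0, "y": 0, "z": 0, "wx": 0, "wy": 0, "wz": 0, "hand": 0.45}, {"x": 0, "y": 0, "z": 0, "wx": 0, "wy": 0, "wz": 0, "hand": 0.55}, {"x": 0, "y": 0, "z": 0, "wx": 0, "wy": 0, "wz": 0, "hand": 0.55}, {"x": 0, "y": 0, "z": 0, "wx": 0, "wy": 0, "wz": 0, "hand": 0.55}, {"x": 0, "y": 0, "z": -0.04, "wx": 0, "wy": 0, "wz": 0, "hand": 0.55}, {"x": 0, "y": 0, "z": -0.1, "wx": 0, "wy": 0, "wz": 0, "hand": 0.55}, {"x": 0, "y": 0, "z": -0.2, "wx": 0, "wy": 0, "wz": 0, "hand": 0.55}, {"x": 0, "y": 0, "z": -0.25, "wx": 0, "wy": 0, "wz": 0, "hand": 0.55}, {"x": 0, "y": 0, "z": -0.25, "wx": 0, "wy": 0, "wz": 0, "hand": 0.55}]}}

```text
time: 41.48
tool_pos: [0.5025, -0.3055, 0.1358]
tool_rot: [-0.001, 0.707, 0.707, -0.0]
contact_force: [0.7, -0.2, 0.7]
gripper_width: 0.775
grasp_force: 0.0
```

>>> {"op": "send_rows", "data": {"rows": [{"x": 0, "y": 0, "z": -0.25, "wx": 0, "wy": 0, "wz": 0, "hand": 0.55}, {"x": 0, "y": 0, "z": -0.2, "wx": 0, "wy": 0, "wz": 0, "hand": 0.55}, {"x": -0.15, "y": -0.08, "z": 0, "wx": 0, "wy": 0, "wz": 0, "hand": 0.55}, {"x": -0.2, "y": -0.1, "z": 0, "wx": 0, "wy": 0, "wz": 0, "hand": 0.55}, {"x": -0.2, "y": -0.1, "z": 0, "wx": 0, "wy": 0, "wz": 0, "hand": 0.55}, {"x": -0.2, "y": -0.1, "z": 0, "wx": 0, "wy": 0, "wz": 0, "hand": 0.55}, {"x": -0.2, "y": -0.1, "z": 0, "wx": 0, "wy": 0, "wz": 0, "hand": 0.55}, {"x": 0, "y": 0, "z": 0, "wx": 0, "wy": 0, "wz": 0, "hand": 0.55}, {"x": 0, "y": 0, "z": 0, "wx": 0, "wy": 0, "wz": 0, "hand": 0.55}, {"x": 0, "y": 0, "z": 0, "wx": 0, "wy": 0, "wz": 0, "hand": 0.55}]}}

```text
time: 42.32
tool_pos: [0.4313, -0.4483, 0.2027]
tool_rot: [-0.0, 0.707, 0.707, -0.0]
contact_force: [-0.6, 0.1, -0.5]
gripper_width: 0.771
grasp_force: 0.0
```

```bash
python3 -c "
from h import *
im=grab_frame('side');b=grab_frame('top')
o=np.zeros((600,800,3),np.uint8);o[:350,:400]=cv2.resize(im[100:310,220:460],(400,350));o[:350,400:]=cv2.resize(im[200:340,320:480],(400,350));o[350:600]=cv2.resize(b[145:245,160:480],(800,250));cv2.imwrite('pics/g.png',o)"
```

```text
(no output)
```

View pics/g.png

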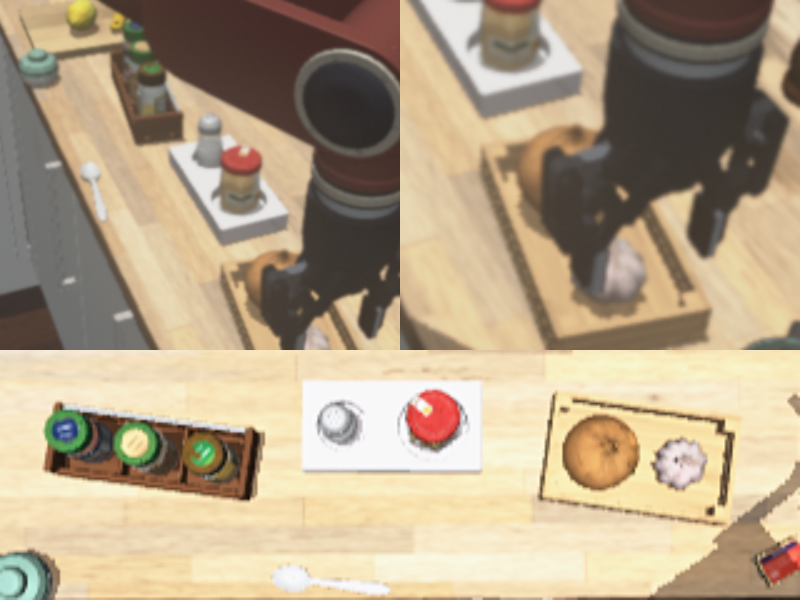

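The last picture shows every item in place. In the bottom view both jars are in the rack (138,442 and 205,455), the shaker (340,422) and honey (433,415) are in their wells, and the garlic (680,463) is in the crate beside the onion. The gripper is clear, so I hand the job in.

```bash
python3 -c "
from plant import job_done
print(job_done())"
```

```text
the job is handed in; nothing more can be done
None
```

The job is done and handed in at about 42 s: both spice jars are in the rack, the honey and shaker are in their wells, and the garlic is in the crate beside the onion, all placed as asked in the final camera check.

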